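# Trade counter: load the order tray and send it through the one-way flaps

## Task

Stand every door stop on the counter upright in a pocket of the order tray, one to a pocket, while the tray is still on its loading side and the locking bar is still across the lane. Then swing the bar's lever a full quarter turn to its stop to open it, and slide the tray along the lane (never lifting it out) right through the sprung one-way flaps until they close again behind it. Finally swing the lever all the way back so that the bar locks the lane again, with all the stops still in the tray, and leave the other things on the counter alone.

Things in the scene. Friction and masses are not known exactly. Their poses are not given: they have to be found in the camera images.
- lane: Fixed aluminium channel on the counter, open above, running along its own y. Origin at counter level on its centre line; lane x points away from the robot, y is the direction of travel. Runs y = -410 to +336 mm. Floor top 4 mm above the counter; side walls 14 mm high, 5 mm thick, inner faces at x = -27 and +27. Loading side y < 0.
- lane_end (a point): Collection end of the lane: inner face of the fixed stop wall (30 mm high) at lane x = 0, y = +330 mm, 4 mm above the counter, on the lane floor.
- gate_mid (a point): Middle of the shut gate: lane x = 0, y = +10 mm, 30 mm up. Two black flaps meet here like saloon doors, 17 to 45 mm above the counter, on vertical hinges 34 mm either side. Open, they reach 33 mm past the gate, so they shut only when tray and finger are farther on or gone. Gate posts 12 mm thick, 50 mm high at x = -37 and +37; nothing spans the lane overhead: a finger can follow through.
- flap_near (a joint): Angle of the flap on the robot's side, rad: 0 shut, grows to 1.5 as it opens towards lane +y. A weak spring (0.02 N m shut to 0.06 N m open) shuts it; it cannot swing the other way.
- flap_far (a joint): Angle of the flap on the side away from the robot, rad; works like flap_near.
- bar (a joint): Angle of the locking bar's lever about its vertical pivot, rad: 0 locked (tongue across the lane before the gate, lever pointing to lane +x); grows anticlockwise seen from above to 1.571 at the open end stop (lever pointing to lane +y, tongue to lane -y beside the lane). Friction of 0.12 N m holds it where it is left.
- bar_pivot (a point): Pivot axis of the locking bar, at lane x = +75, y = -30 mm, 23 mm above the counter: mid height of the steel bar, 10 mm high and 14 mm wide. The tongue reaches 63 mm from the pivot, opposite the lever, and sweeps a quarter circle on the loading side as it turns.
- bar_post (a point): Top centre of the round black post (16 mm diameter, from 17 to 63 mm above the counter) at the lever's end, 70 mm from the pivot: push it from the side.
- tray: Grey plastic tray lying loose in the lane, 50 (x) by 234 (y) by 24 mm high, 0.3 kg. Origin: centre of its underside (4 mm above the counter); axes as the lane's. Five pockets in a row, 42 mm square, centres at tray y = -92, -46, 0, 46, 92 mm; walls and floor 4 mm. At its rear (-y) end an upright push tab 44 mm wide, 50 mm high, rear face at tray y = -125.
- stop0: Steel door stop: upright cylinder 36 mm diameter, 43 mm high, with a black rubber band; about 0.14 kg, heavy at the foot, so that it slides rather than tips. Origin: centre of its underside, z up its axis. Stands on the counter between robot and lane. All alike; three to five are present in a run.
- stop1: Steel door stop: upright cylinder 36 mm diameter, 43 mm high, with a black rubber band; about 0.14 kg, heavy at the foot, so that it slides rather than tips. Origin: centre of its underside, z up its axis. Stands on the counter between robot and lane. All alike; three to five are present in a run.
- stop2: Steel door stop: upright cylinder 36 mm diameter, 43 mm high, with a black rubber band; about 0.14 kg, heavy at the foot, so that it slides rather than tips. Origin: centre of its underside, z up its axis. Stands on the counter between robot and lane. All alike; three to five are present in a run.
- stop3: Steel door stop: upright cylinder 36 mm diameter, 43 mm high, with a black rubber band; about 0.14 kg, heavy at the foot, so that it slides rather than tips. Origin: centre of its underside, z up its axis. Stands on the counter between robot and lane. All alike; three to five are present in a run.
- stop4: Steel door stop: upright cylinder 36 mm diameter, 43 mm high, with a black rubber band; about 0.14 kg, heavy at the foot, so that it slides rather than tips. Origin: centre of its underside, z up its axis. Stands on the counter between robot and lane. All alike; three to five are present in a run.
- tin: Bystander: small closed tin, 60 mm diameter, 75 mm high, beyond the lane. Leave alone. Origin: centre of its underside.
- carton: Bystander: cardboard carton 70 x 110 x 45 mm, beyond the lane. Leave alone. Origin: centre of its underside.
There are look-alikes about, which are no part of the job. Several things have the shape of the tray; the one meant has the colours described above.

How it is judged:
By the outcome, as a careful person would: the job done as asked, in the order asked, and still so for the second after the job is handed in, with the robot touching nothing.
Of stop0, stop1, stop2, stop3, stop4 only 3 to 5 are there at a start; the rules pass over those that are not, and their reading is None.
At some moment in a run one of stop0, stop1, stop2, stop3, stop4 may be knocked a few centimetres aside while the robot is not near it.
Once in a run the grip may slacken for a moment while it holds something.
It also fails if it takes over 210 s, if anything falls off the work surface, if the arm or the gripper's body presses on something with over 40 N, if the wrist force passes 120 N, or if a joint passes its speed limit or range.

## Robot

A 6-joint arm with a two-finger parallel gripper is mounted at the origin on the work surface. World frame = base frame: x ahead of the robot, y to its left, z up, the work surface at z = 0. Lengths are in mm, angles in rad, forces in N, time in s.
With the tool pointing down it reaches from about 350 to 875 mm from the base axis. Payload 4.2 kg.
Tool frame: the origin (TCP) lies midway between the tips of the shut fingers; the grasp point (between the pads) lies 19 mm behind it; x points along the fingers, y is the direction in which the jaws open and shut, and the axes are right-handed (so a half turn about x gives the same grasp; the last joint's range is limited). The gripper opens to 85 mm and grips with 20 to 120 N. Pads are 22 mm wide; open, the fingers measure 114 mm over their backs; the gripper's body (76 mm by 85 mm) begins 54 mm behind the grasp point. The pads swing forward as they close: fully open they stand 13 mm farther back than shut.
Start: joints at [0.259, 0.385, 0.008, 0, -1.194, -0.259], TCP at [624.979, 0.025, 231.312] pointing down, gripper open.
Joint ranges: [-3.14, 3.14], [-1.21, 2.06], [-1.07, 1.41], [-3.16, 2.05], [-2.99, -0.16], [-3.1, 3.1]. Speed limits (rad/s): [2.79, 2.79, 3.14, 3.14, 3.14, 3.14].

## Interface

Orientations are given as a 3x3 rotation matrix whose columns are the frame's x, y, z axes.
In Python, from plant import * gives the robot as it stands.
- The arm moves only by the tool send_rows, never from a script. Its argument "deltas" is a list of rows, each a list of 7 numbers: the turn, a rotation vector about the tool's x, y, z in rad, then the shift along the tool's x, y, z in m, then the finger opening in m, from 0 to 0.0854. A call has 1 to 10 rows; each row shifts and turns the pose as measured when the row begins, along the tool's axes as they then stand; what a row does not reach is not made up. A row lasts 1/12 s, in which the tool goes at most 41.7 mm and 7.16 degrees, less where a joint would pass 70% of its speed; a pose out of reach is approached as far as the arm can. A call is refused whole if a number of a shift passes 0.0417 or a number of a turn 0.125, either way. A call with a gripper value outside its range is refused whole. The fingers move at their own pace and stop on an object; "newtons" is the grip in N (left out, the last holds). Time passes only in rows, so rows that do not move let the fingers close. It gives the time, the measured TCP pose, the force and the opening at its end, in the units of the state.
- sense(): the state, without advancing time (a new reading comes with each control period).
- grab_frame(name): name is "scene" or "side" or "wrist"; returns the picture (480x640x3 uint8, red, green, blue); there is no depth.
- calibration(name): a dict with "vertical_fov" (degrees; the focal length in pixels is half the picture's height over the tangent of half this angle, whatever the lens; pixels are square), "cx", "cy" (the principal point, pixels), "k1" (the pictures are not rectified: a ray, as slopes to the right and down, at radius r is drawn at 1 + k1 r^2 times it, then the intrinsics apply), "R" (3x3) and "t" (3): a world point X has camera coordinates R X + t. Camera axes: x right, y down, z forward; pixel columns grow to the right and rows downward; lengths in mm; the calibration is good to about 2 mm. A picture is of the moment at which its call begins: read the wrist's pose just before it. calibration takes no time and is no camera call; for the wrist camera it gives the pose at the moment of the call.
- finish_job(): hands the job in, once; it reports no verdict.
The state is a dict: "clock": time; "q": joint angles; "dq": joint speeds; "tau": joint torques, N m; "eef_pos": TCP position; "eef_rot": TCP orientation; "wrist_force": force on the tool from outside, world axes, zero at the start; "ft_torque": the same for the moment, N m; "gripper_width": opening from 0.0 (shut) to 1.0 (fully open).
Only numpy, scipy, OpenCV 4.12 (cv2) and the standard library are available. Lean on these libraries where they do the work, as an engineer would, in place of code of your own. Each camera call takes 0.05 s, during which the arm holds its last target.

## Working session

There is one attempt and no reset: what is moved stays moved. The work goes in short steps, Python scripts to look and compute and a tool call to move; the robot and the scene stay as the last step left them, time stands still between calls to the robot, and variables do not carry over. Pictures are saved under pics/ and viewed, and the job is handed in when it is done.

Besides the shell and the picture viewer there is one more tool, called after ">>>" in YAML: its name, and indented under it one key for each argument. send_rows: Moves the arm, as the interface text tells. Its arguments: {"type":"object","properties":{"deltas":{"type":"array"},"newtons":{"type":"number"}},"required":["deltas"]}

```bash
ls -la; mkdir -p pics
python3 - <<'E'
from plant import *
import cv2
s=sense()
for k,v in s.items(): print(k,v)
for n in ["scene","side","wrist"]:
    c=calibration(n); print(n,c)
    im=grab_frame(n); cv2.imwrite(f"pics/{n}0.png",im[:,:,::-1])
E
```

```text
total 12
drwxr-xr-x  3 agent agent 4096 Dec  7 13:27 .
drwxr-xr-x 23 root  root  4096 Dec  7 13:27 ..
drwxr-xr-x  2 agent agent 4096 Dec  7 13:27 pics
clock 0.0
q [ 2.58598631e-01  3.85581448e-01  6.61094726e-03 -5.31216423e-04
 -1.19399845e+00 -2.58583966e-01]
dq [-0.00205988  0.00088416  0.00050629  0.00111637 -0.00032402  0.00075052]
tau [-9.55001960e-04 -3.92286408e+01  1.88399577e+01  4.18616563e+00
 -4.72148502e-03  8.27910434e-07]
eef_pos [6.24406742e+02 2.49591839e-02 2.30195959e+02]
eef_rot [[-2.22665318e-03 -9.99997505e-01  1.81242936e-04]
 [-7.80583785e-05  1.81417194e-04  9.99999980e-01]
 [-9.99997518e-01  2.22663899e-03 -7.84621368e-05]]
wrist_force [0.70637584 0.26242056 0.3337984 ]
ft_torque [ 0.01863384 -0.01682105 -0.0326857 ]
gripper_width 1.003019063141477
scene {'vertical_fov': 51.68768193282421, 'cx': 318.2931040540602, 'cy': 241.57292543610376, 'k1': 0.023452072765616314, 'R': array([[-0.5224757 ,  0.85265006,  0.0026494 ],
       [ 0.66783857,  0.4111572 , -0.62043646],
       [-0.5301045 , -0.3223936 , -0.78425225]]), 't': array([ 362.29839125, -287.94883066, 1415.68386023])}
side {'vertical_fov': 42.17950759323397, 'cx': 331.9463821745884, 'cy': 238.2390094900652, 'k1': -0.17994881529217222, 'R': array([[-0.99451458, -0.10239395, -0.02135952],
       [-0.04290948,  0.58561666, -0.8094516 ],
       [ 0.09539144, -0.8040949 , -0.58679798]]), 't': array([ 532.16577493,  122.88197103, 1568.50605273])}
wrist {'vertical_fov': 66.32690555734104, 'cx': 318.8180420969437, 'cy': 239.9453807934899, 'k1': 0.02450085162294817, 'R': array([[-9.99998145e-01,  8.00442952e-04,  1.75198646e-03],
       [ 1.30173103e-03,  9.51258067e-01,  3.08393249e-01],
       [-1.41974005e-03,  3.08394957e-01, -9.51257344e-01]]), 't': array([624.60833615, -40.77655135, 379.74062515])}
```

View pics/scene0.png

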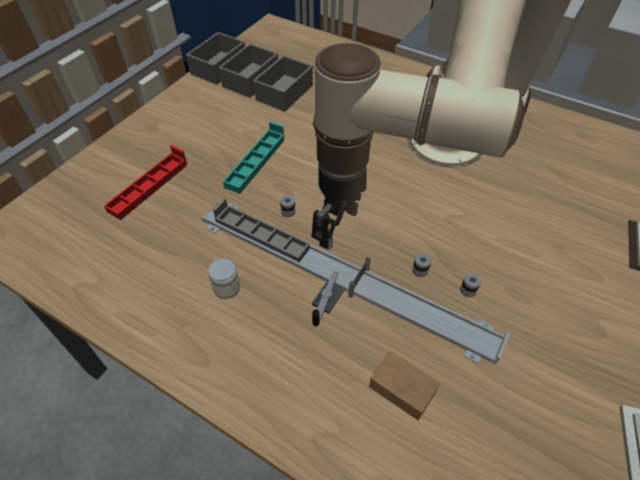

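View pics/side0.png

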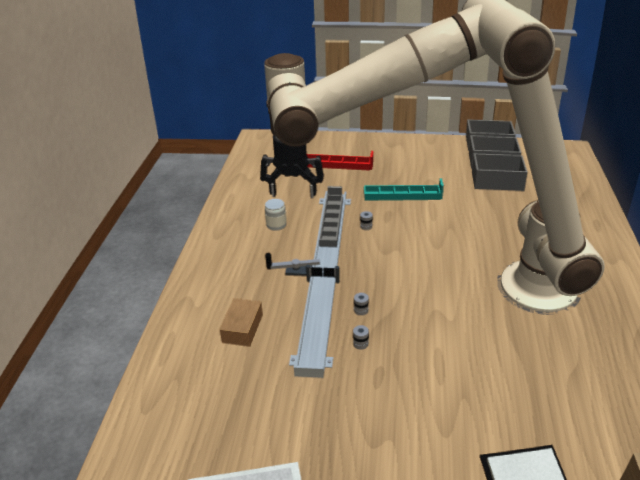

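View pics/wrist0.png

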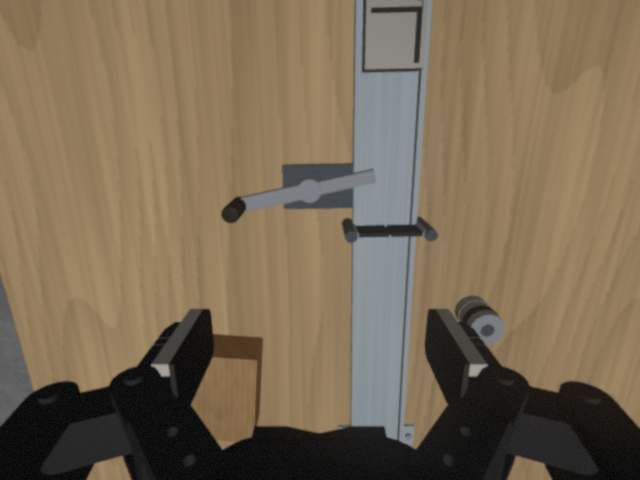

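```bash
cat > h.py <<'E'
from plant import *
import numpy as np, cv2
def K(c):
    f=240/np.tan(np.radians(c["vertical_fov"]/2)); return np.array([[f,0,c["cx"]],[0,f,c["cy"]],[0,0,1.]])
def cast(c,px,z):
    px=np.atleast_2d(np.array(px,float)); n=cv2.undistortPoints(px.reshape(-1,1,2),K(c),np.array([c["k1"],0,0,0.])).reshape(-1,2)
    R=np.array(c["R"]);t=np.array(c["t"]); o=-R.T@t
    d=np.c_[n,np.ones(len(n))]@R; z=np.broadcast_to(np.asarray(z,float),len(n))
    return o+d*((z-o[2])/d[:,2])[:,None]
def proj(c,X):
    X=np.atleast_2d(np.array(X,float)); r,_=cv2.Rodrigues(np.array(c["R"]))
    return cv2.projectPoints(X,r,np.array(c["t"],float),K(c),np.array([c["k1"],0,0,0.]))[0].reshape(-1,2)
def crop(im,x0,y0,x1,y1,s,fn):
    cv2.imwrite(fn,cv2.resize(im[y0:y1,x0:x1,::-1],None,fx=s,fy=s,interpolation=cv2.INTER_CUBIC))
E
python3 - <<'E'
from h import *
c=calibration("scene")
im=cv2.imread("pics/scene0.png")[:,:,::-1]
crop(im,195,180,355,300,5,"pics/sc1.png")
crop(im,300,230,520,395,3.6,"pics/sc2.png")
P=lambda n,px,z:print(n,cast(c,px,z).round(1).tolist())
P("stops base",[(288,215),(422,275),(470,296)],0)
P("lane end",[(500,357),(508,337)],0)
P("tin",[(225,292)],0);P("carton",[(405,372)],45)
P("tray pts",[(218,205),(308,257)],28)
cs=calibration("side")
print("stops side",cast(cs,[(366,228),(361,313),(361,347)],0).round(1).tolist())
print("lane end side",cast(cs,[(296,374),(324,374)],0).round(1).tolist())
E
```

```text
stops base [[470.5, -225.4, 0.0], [462.0, 134.6, 0.0], [458.2, 247.4, -0.0]]
lane end [[564.0, 350.5, 0.0], [511.9, 350.0, -0.0]]
tin [[732.6, -218.1, 0.0]]
carton [[714.9, 204.6, 45.0]]
tray pts [[553.5, -375.5, 28.0], [572.2, -101.7, 28.0]]
stops side [[459.6, -226.6, 0.0], [450.6, 132.8, 0.0], [443.0, 246.7, 0.0]]
lane end side [[579.2, 340.3, 0.0], [518.1, 334.9, 0.0]]
```

View pics/sc1.png

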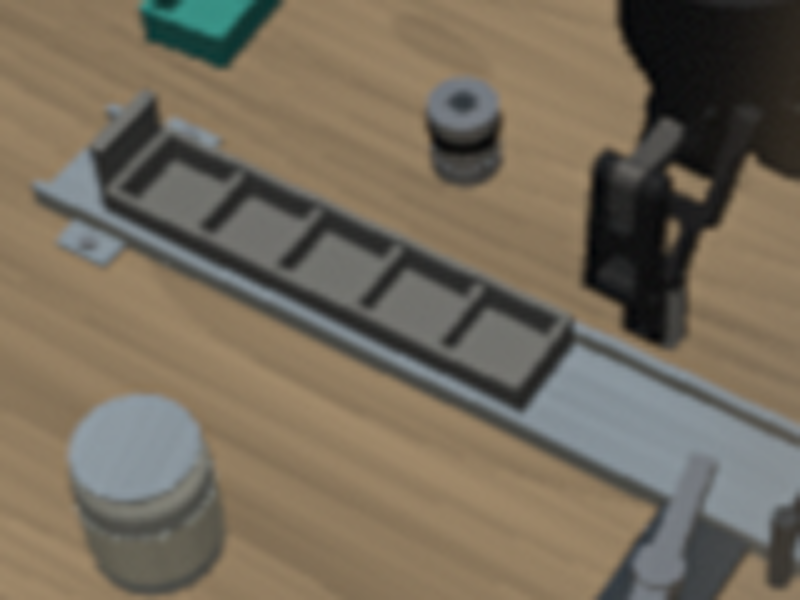

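View pics/sc2.png

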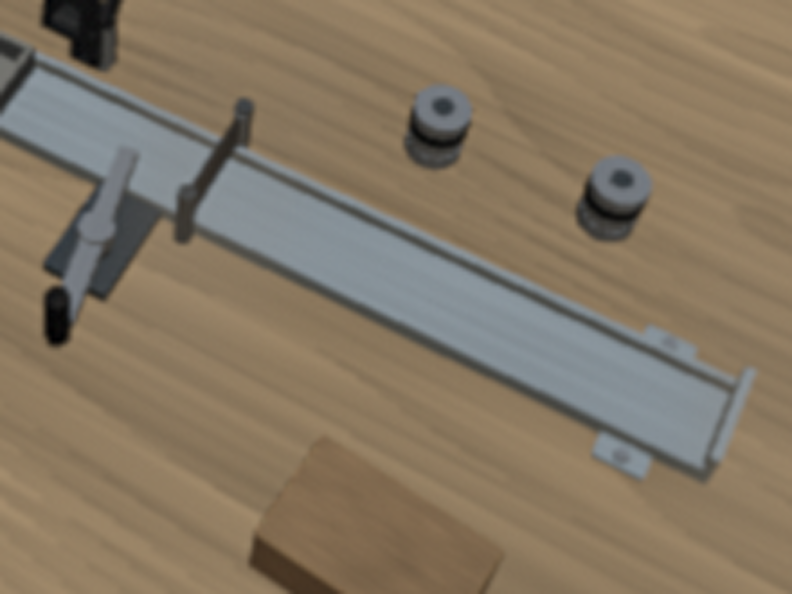

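>>> send_rows:
  deltas:
    - [0, 0, 0, -0.011, 0.012, -0.034, 0.085]
    - [0, 0, 0, -0.011, 0.012, -0.034, 0.085]
    - [0, 0, 0, -0.011, 0.012, -0.034, 0.085]
    - [0, 0, 0, -0.011, 0.012, -0.034, 0.085]
    - [0, 0, 0, -0.011, 0.012, -0.034, 0.085]
    - [0, 0, 0, -0.011, 0.012, -0.034, 0.085]
    - [0, 0, 0, -0.011, 0.012, -0.034, 0.085]
    - [0, 0, 0, -0.011, 0.012, -0.034, 0.085]
    - [0, 0, 0, 0, 0, 0, 0.085]
    - [0, 0, 0, 0, 0, 0, 0.085]

```text
clock: 0.98
eef_pos: [523.5, -282.1, 317.4]
eef_rot: [[-0.012, -1.0, -0.004], [-0.001, -0.004, 1.0], [-1.0, 0.012, -0.001]]
wrist_force: [-0.6, 0.6, -0.3]
gripper_width: 0.995
```

Run:
```python
from h import *
import json
c=calibration("wrist"); im=grab_frame("wrist"); cv2.imwrite("pics/w1.png",im[:,:,::-1])
json.dump({k:(v.tolist() if hasattr(v,'tolist') else v) for k,v in c.items()},open("pics/w1.json","w"))
print(sense()["eef_pos"])
```

```text
[ 523.63738427 -281.96273957  317.57269884]
```

View pics/w1.png

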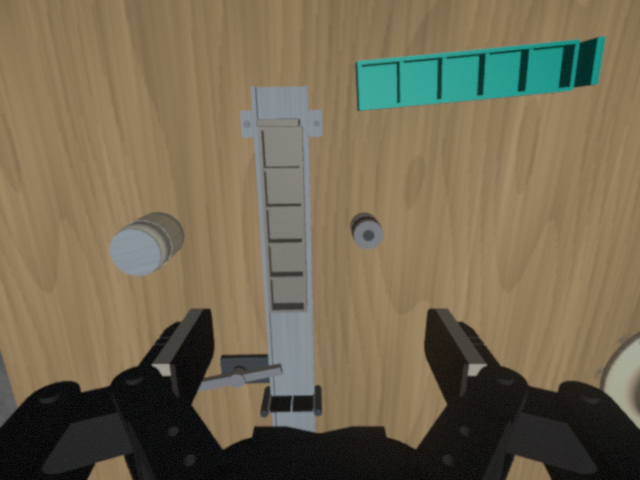

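Run:
```python
from h import *
im=cv2.imread("pics/w1.png")[:,:,::-1]
crop(im,235,80,395,200,5,"pics/w1a.png")
crop(im,235,200,395,320,5,"pics/w1b.png")
crop(im,190,330,350,430,5,"pics/w1c.png")
```

```text
(no output)
```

View pics/w1a.png

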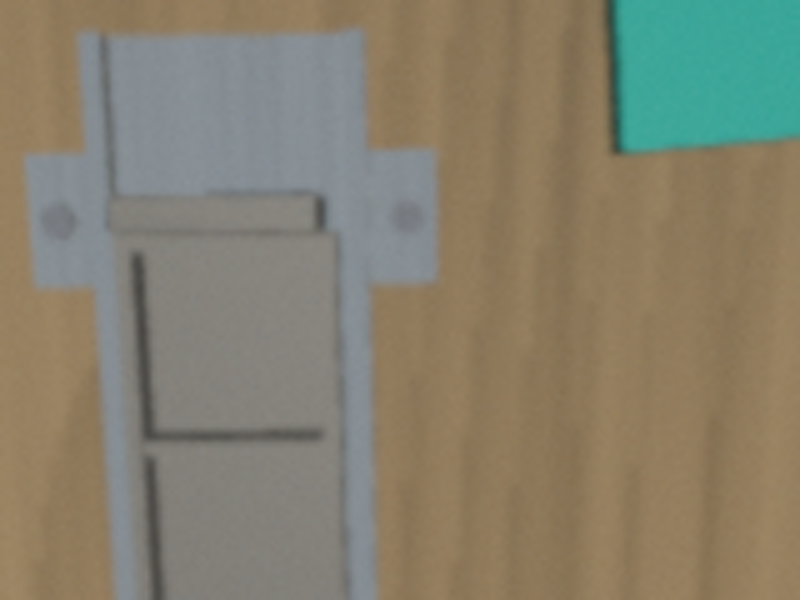

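View pics/w1b.png

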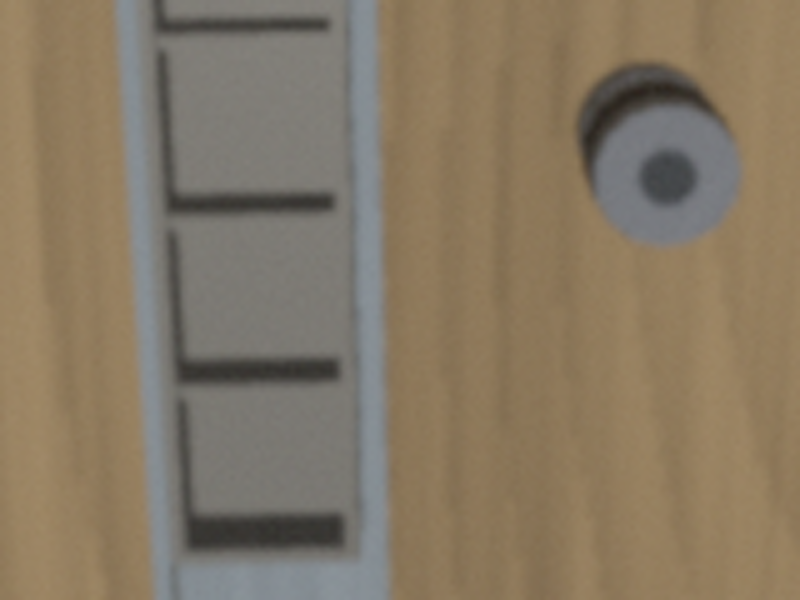

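View pics/w1c.png

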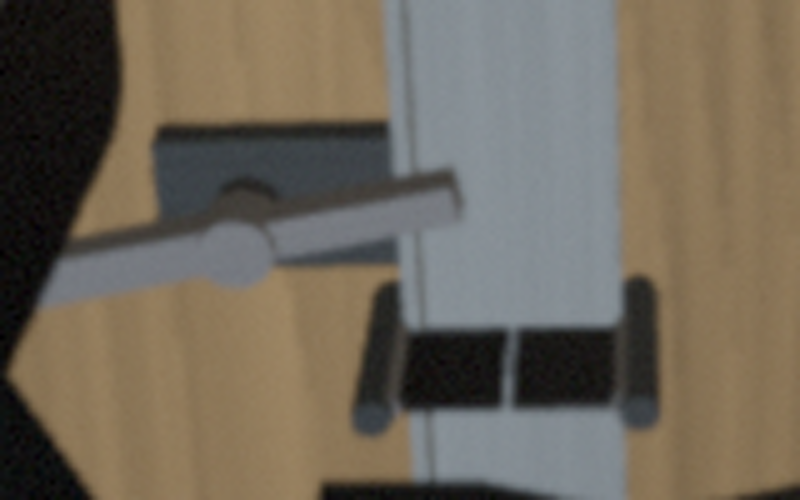

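```bash
cat > w.py <<'E'
from h import *
import json
def load(n): 
    d=json.load(open(f"pics/{n}.json")); return d
def snap(n):
    c=calibration("wrist"); im=grab_frame("wrist"); cv2.imwrite(f"pics/{n}.png",im[:,:,::-1])
    json.dump({k:(v.tolist() if hasattr(v,'tolist') else v) for k,v in c.items()},open(f"pics/{n}.json","w"))
    return c,im
E
python3 - <<'E'
from w import *
c=load("w1")
A=lambda x,y:(235+x/5,80+y/5)
B=lambda x,y:(235+x/5,200+y/5)
C=lambda x,y:(190+x/5,330+y/5)
P=lambda n,px,z:print(n,cast(c,px,z).round(1).tolist())
print("cam",(-np.array(c["R"]).T@np.array(c["t"])).round(1))
P("tray front L,R z28",[B(183,556),B(358,552)],28)
P("tray R edge rear,mid z28",[A(338,235),A(350,595),B(358,300)],28)
P("tray L edge z28",[A(113,235),A(138,595),B(163,300)],28)
P("lane outer z14 R",[A(362,30),B(377,0),B(390,590),C(618,60)],14)
P("lane outer z14 L",[A(78,30),B(118,0),B(155,590),C(386,60)],14)
P("tab top z54",[A(108,196),A(322,194),A(110,228),A(318,228)],54)
P("gateposts top z50",[C(374,417),C(641,412)],50)
P("pivot z28ish",[C(239,253)],29)
P("tongue end z28",[C(453,185),C(460,212)],28)
P("stop0 top",[B(667,175)],43)
P("flap split z45",[C(510,405)],45)
E
```

```text
cam [ 526.1 -360.9  459.8]
tray front L,R z28 [[582.0, -122.7, 28.0], [536.0, -123.7, 28.0]]
tray R edge rear,mid z28 [[539.0, -354.2, 28.0], [536.9, -272.4, 28.0], [535.5, -194.6, 28.0]]
tray L edge z28 [[589.3, -353.9, 28.0], [587.3, -272.3, 28.0], [584.5, -194.7, 28.0]]
lane outer z14 R [[533.5, -397.6, 14.0], [530.7, -268.3, 14.0], [527.6, -104.3, 14.0], [526.8, -66.5, 14.0]]
lane outer z14 L [[596.9, -397.2, 14.0], [594.3, -268.2, 14.0], [591.8, -104.6, 14.0], [591.6, -66.9, 14.0]]
tab top z54 [[586.1, -362.1, 54.0], [541.4, -362.7, 54.0], [586.0, -355.7, 54.0], [542.4, -356.0, 54.0]]
gateposts top z50 [[593.7, 21.8, 50.0], [520.5, 20.9, 50.0]]
pivot z28ish [[632.6, -15.2, 29.0]]
tongue end z28 [[572.5, -36.2, 28.0], [570.8, -27.4, 28.0]]
stop0 top [[461.5, -232.1, 43.0]]
flap split z45 [[556.8, 22.8, 45.0]]
```

>>> send_rows:
  deltas:
    - [0, 0, 0, 0.031, 0.01, 0.008, 0.085]
    - [0, 0, 0, 0.031, 0.01, 0.008, 0.085]
    - [0, 0, 0, 0.031, 0.01, 0.008, 0.085]
    - [0, 0, 0, 0.031, 0.01, 0.008, 0.085]
    - [0, 0, 0, 0.031, 0.01, 0.008, 0.085]
    - [0, 0, 0, 0.025, 0.008, 0.006, 0.085]
    - [0, 0, 0, 0, 0, 0, 0.085]
    - [0, 0, 0, 0, 0, 0, 0.085]

```text
clock: 1.7
eef_pos: [462.6, -228.7, 129.9]
eef_rot: [[-0.012, -1.0, -0.015], [-0.002, -0.015, 1.0], [-1.0, 0.012, -0.002]]
wrist_force: [1.1, 0.1, 0.4]
gripper_width: 0.997
```

Run:
```python
from w import *
c,im=snap("w2"); s=sense(); print(s["eef_pos"],s["eef_rot"]); print(proj(c,[[461.5,-232,43],[460,-232,0]]))
```

```text
[ 462.4911234  -228.54724733  129.78068339] [[-0.01255051 -0.99982191 -0.0140937 ]
 [-0.00164948 -0.01407409  0.99989959]
 [-0.99991988  0.0125725  -0.00147255]]
[[319.82833732 241.91554479]
 [320.95601164 224.51155423]]
```

View pics/w2.png

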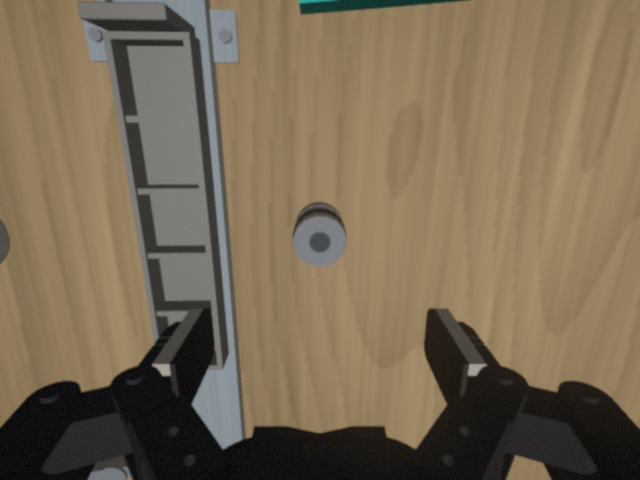

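>>> send_rows:
  deltas:
    - [0, 0, -0.012, 0.028, 0.001, -0.0035, 0.085]
    - [0, 0, 0, 0.028, 0, 0, 0.085]
    - [0, 0, 0, 0.028, 0, 0, 0.085]
    - [0, 0, 0, 0.022, 0, 0, 0.085]
    - [0, 0, 0, 0, 0, 0, 0.085]
    - [0, 0, 0, 0, 0, 0, 0.085]

```text
clock: 2.25
eef_pos: [479.2, -235.2, 32.6]
eef_rot: [[0.029, -0.999, -0.021], [-0.01, -0.021, 1.0], [-1.0, -0.029, -0.01]]
wrist_force: [0.1, 0.0, 1.5]
gripper_width: 0.996
```

>>> send_rows:
  deltas:
    - [0, 0, 0, 0, 0, 0, 0.085]
    - [0, 0, 0, 0, 0, 0, 0.085]
    - [0, 0, 0, 0, 0, 0, 0.085]

```text
clock: 2.5
eef_pos: [484.2, -236.1, 37.8]
eef_rot: [[0.039, -0.999, -0.023], [-0.012, -0.023, 1.0], [-0.999, -0.039, -0.013]]
wrist_force: [-0.2, -0.2, -0.1]
gripper_width: 0.999
```

>>> send_rows:
  deltas:
    - [0, 0, 0, 0, 0, 0, 0.085]
    - [0, 0, 0, 0, 0, 0, 0.085]
    - [0, 0, 0, 0, 0, 0, 0.085]

```text
clock: 2.75
eef_pos: [486.4, -236.6, 41.4]
eef_rot: [[0.046, -0.999, -0.023], [-0.013, -0.023, 1.0], [-0.999, -0.046, -0.015]]
wrist_force: [0.3, 0.4, -0.5]
gripper_width: 0.991
```

Run:
```python
from w import *
for i in range(3):
    s=sense(); print(s["clock"],s["eef_pos"].round(2),s["dq"].round(4),s["q"].round(4)); grab_frame("side")
```

```text
2.75 [ 486.39 -236.57   41.42] [ 0.0004 -0.0157  0.0065 -0.0005 -0.0052  0.0006] [-0.149   0.4429 -0.4683  0.0113 -0.6122  0.1631]
2.8 [ 486.43 -236.57   41.43] [ 0.0012  0.0071 -0.0038 -0.001   0.0011  0.0015] [-0.149   0.4429 -0.4683  0.0114 -0.6121  0.1631]
2.85 [ 486.19 -236.51   41.1 ] [-0.001   0.007  -0.0063 -0.0022  0.      0.0011] [-0.149   0.4434 -0.4686  0.0113 -0.6121  0.163 ]
```

```bash
cat >> w.py <<'E'
from scipy.spatial.transform import Rotation as Ro
YAW=0.018
def want(x,y,z,yaw=YAW):
    s=sense(); R=np.array(s["eef_rot"]); p=np.array(s["eef_pos"])
    zt=np.array([-np.sin(yaw),np.cos(yaw),0]); xt=np.array([0,0,-1.]); yt=np.cross(zt,xt)
    T=np.c_[xt,yt,zt]
    rv=Ro.from_matrix(R.T@T).as_rotvec(); d=R.T@(np.array([x,y,z])-p)
    print("t=%.2f"%s["clock"],"pos",p.round(1),"F",np.array(s["wrist_force"]).round(1),"g",round(s["gripper_width"]*85.4,1),"| turn",rv.round(4),"shift mm",d.round(1))
E
python3 - <<'E'
from w import *
c,im=snap("w3"); print(proj(c,[[461.5,-232,43]])); want(461.5,-232,41); want(461.5,-232,41)
E
```

```text
[[376.5233692  325.74710128]]
t=2.95 pos [ 485.9 -236.4   40.7] F [-0.6  0.4 -0.3] g 84.8 | turn [ 0.0051 -0.0141  0.0441] shift mm [-1.5 24.3  5. ]
t=2.95 pos [ 485.9 -236.4   40.7] F [-0.6  0.4 -0.3] g 84.8 | turn [ 0.0051 -0.0141  0.0441] shift mm [-1.5 24.3  5. ]
```

View pics/w3.png

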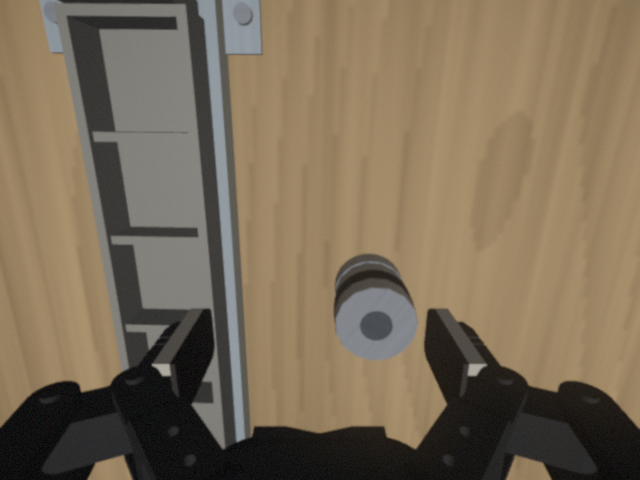

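>>> send_rows:
  deltas:
    - [0.002, -0.005, 0.015, 0.001, 0.008, 0.0015, 0.085]
    - [0.002, -0.005, 0.015, 0.001, 0.008, 0.0015, 0.085]
    - [0.002, -0.005, 0.015, 0.001, 0.008, 0.0015, 0.085]

```text
clock: 3.2
eef_pos: [460.5, -232.2, 36.5]
eef_rot: [[-0.004, -1.0, -0.017], [0.002, -0.017, 1.0], [-1.0, 0.004, 0.002]]
wrist_force: [0.5, -0.2, -1.0]
gripper_width: 0.997
```

Run:
```python
from w import *
want(461.5,-232,41); grab_frame("side"); want(461.5,-232,41)
grab_frame("side"); want(461.5,-232,41)
```

```text
t=3.20 pos [ 460.5 -232.2   36.5] F [ 0.5 -0.2 -1. ] g 85.1 | turn [-0.001   0.002  -0.0044] shift mm [-4.5 -1.   0.2]
t=3.25 pos [ 458.8 -231.9   36.1] F [-1.9  1.3 -0.6] g 84.8 | turn [-0.0019  0.0031 -0.0071] shift mm [-5.  -2.7 -0.2]
t=3.30 pos [ 459.9 -232.1   36.3] F [-0.3  0.5 -0.4] g 85.1 | turn [-0.0015  0.0023 -0.005 ] shift mm [-4.7 -1.6  0.1]
```

>>> send_rows:
  deltas:
    - [0, 0, -0.002, 0.007, -0.0008, 0, 0.085]
    - [0, 0, -0.001, 0.007, -0.0004, 0, 0.085]
    - [0, 0, 0, 0.006, 0, 0, 0.085]

```text
clock: 3.55
eef_pos: [462.1, -232.4, 16.0]
eef_rot: [[0.002, -1.0, -0.017], [0.001, -0.017, 1.0], [-1.0, -0.002, 0.001]]
wrist_force: [0.2, 0.5, -1.0]
gripper_width: 0.997
```

Run:
```python
from w import *
want(461.5,-232,17); grab_frame("side"); want(461.5,-232,17)
```

```text
t=3.55 pos [ 462.1 -232.4   16. ] F [ 0.2  0.5 -1. ] g 85.1 | turn [-0.0013  0.0013  0.0018] shift mm [-1.   0.6  0.4]
t=3.60 pos [ 461.1 -232.1   14.7] F [-0.4  0.8 -1.1] g 85.2 | turn [-0.0016  0.0021 -0.0011] shift mm [-2.3 -0.4  0.1]
```

Close on the stop.

>>> send_rows:
  deltas:
    - [0, 0, 0, -0.001, 0, 0, 0.03]
    - [0, 0, 0, 0, 0, 0, 0.03]
    - [0, 0, 0, 0, 0, 0, 0.03]
    - [0, 0, 0, 0, 0, 0, 0.03]
    - [0, 0, 0, 0, 0, 0, 0.03]
    - [0, 0, 0, 0, 0, 0, 0.03]
  newtons: 50

```text
clock: 4.1
eef_pos: [461.0, -232.1, 14.5]
eef_rot: [[-0.003, -1.0, -0.017], [0.002, -0.017, 1.0], [-1.0, 0.003, 0.002]]
wrist_force: [-0.1, -0.3, -1.2]
gripper_width: 0.406
```

Run:
```python
from w import *
want(461.5,-232,17); grab_frame("side"); want(461.5,-232,17)
```

```text
t=4.10 pos [ 461.  -232.1   14.5] F [-0.1 -0.3 -1.2] g 34.7 | turn [-0.0014  0.0024 -0.0031] shift mm [-2.5 -0.5  0.1]
t=4.15 pos [ 460.9 -232.1   14.5] F [-0.3  0.4 -1.3] g 34.6 | turn [-0.0014  0.0024 -0.0032] shift mm [-2.5 -0.5  0.1]
```

>>> send_rows:
  deltas:
    - [0, 0, 0, -0.015, 0, 0, 0.03]
    - [0, 0, 0, -0.02, 0, 0, 0.03]
    - [0, 0, 0, -0.012, -0.006, 0, 0.03]
    - [0, 0, 0, 0, -0.02, -0.001, 0.03]
    - [0, 0, 0, 0, -0.022, -0.001, 0.03]
    - [0, 0, 0, 0, -0.022, -0.001, 0.03]
    - [0, 0, 0, 0, -0.016, -0.001, 0.03]
    - [0, 0, 0, 0, -0.008, -0.001, 0.03]

```text
clock: 4.82
eef_pos: [552.6, -234.8, 61.2]
eef_rot: [[-0.011, -1.0, -0.013], [0.006, -0.013, 1.0], [-1.0, 0.011, 0.006]]
wrist_force: [-0.6, 0.8, -2.3]
gripper_width: 0.41
```

Run:
```python
from w import *
want(561.3,-239,60); c,im=snap("w4"); want(561.3,-239,60)
im=grab_frame("side"); crop(im,230,150,430,300,4,"pics/s4.png")
```

```text
t=4.82 pos [ 552.6 -234.8   61.2] F [-0.6  0.8 -2.3] g 35.0 | turn [-0.0051  0.0061 -0.0108] shift mm [ 1.  -8.7 -4.3]
t=4.87 pos [ 553.6 -235.    61.1] F [ 2.2  0.  -1.2] g 34.5 | turn [-0.0047  0.0056 -0.0099] shift mm [ 1.  -7.7 -4.1]
```

View pics/w4.png

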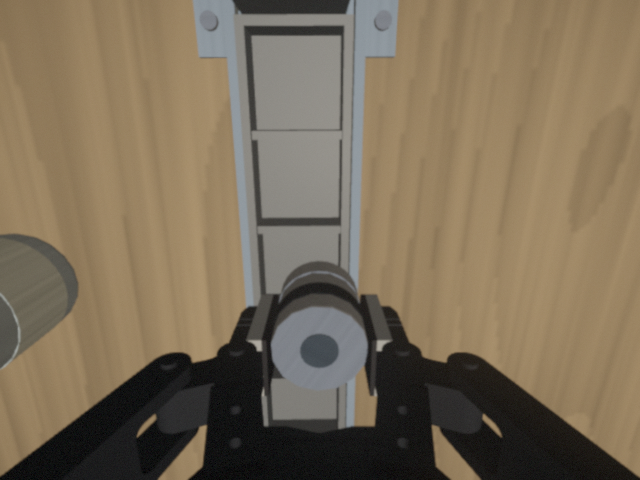

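View pics/s4.png

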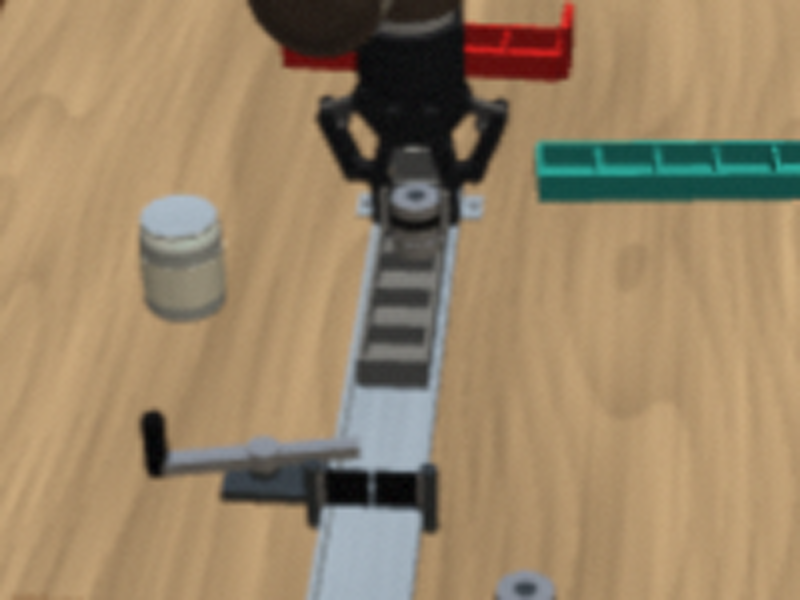

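Run:
```python
from w import *
c=load("w4"); im=cv2.imread("pics/w4.png")[:,:,::-1]
print("held top",cast(c,[(319,350)],89.6).round(1))
crop(im,225,0,375,260,2.3,"pics/w4c.png")
crop(im,225,110,375,222,5.3,"pics/w4d.png")
```

```text
held top [[ 553.4 -235.1   89.6]]
```

View pics/w4d.png

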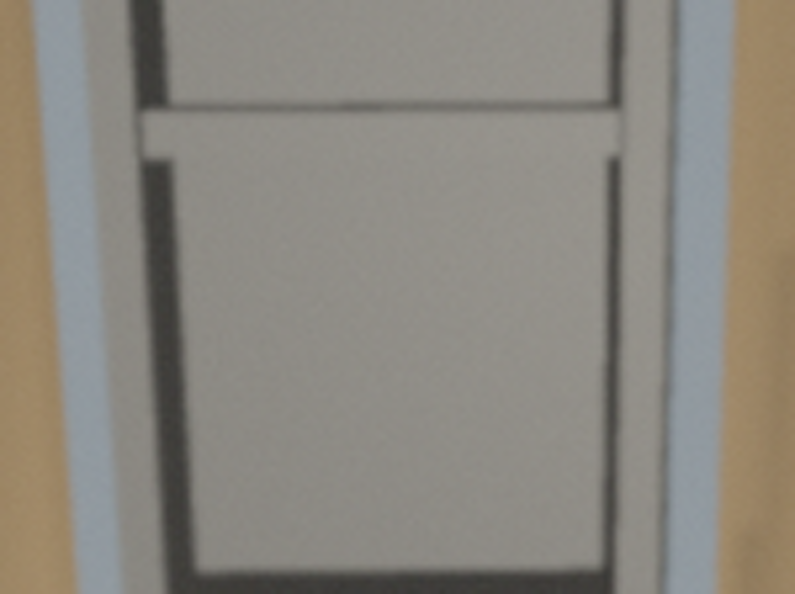

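Run:
```python
from w import *
c=load("w4"); D=lambda x,y:(225+x/5.3,110+y/5.3)
print(cast(c,[D(380,105),D(380,158),D(142,130),D(621,130),D(94,130),D(674,130)],28).round(1))
print(cast(c,[(295,19),(295,27)],28).round(1), cast(c,[D(160,590),D(614,590)],28).round(1))
```

```text
[[ 563.8 -309.3   28. ]
 [ 563.8 -304.9   28. ]
 [ 584.3 -307.    28. ]
 [ 543.  -307.5   28. ]
 [ 588.4 -306.9   28. ]
 [ 538.4 -307.5   28. ]]
[[ 564.1 -353.1   28. ]
 [ 564.2 -350.2   28. ]] [[ 584.5 -265.9   28. ]
 [ 542.3 -266.3   28. ]]
```

>>> send_rows:
  deltas:
    - [-0.002, 0.003, -0.005, 0, -0.005, -0.0015, 0.03]
    - [-0.002, 0.002, -0.003, 0, -0.003, -0.001, 0.03]

```text
clock: 5.08
eef_pos: [557.4, -236.8, 59.7]
eef_rot: [[-0.007, -1.0, -0.016], [0.002, -0.016, 1.0], [-1.0, 0.007, 0.002]]
wrist_force: [0.1, -0.9, -1.6]
gripper_width: 0.408
```

Run:
```python
from w import *
grab_frame("side"); grab_frame("side"); want(562.5,-238,26)
```

```text
t=5.18 pos [ 557.2 -236.8   59.8] F [-0.3 -0.2 -2. ] g 34.4 | turn [-0.0023  0.0027 -0.0075] shift mm [33.7 -5.6 -1.3]
```

>>> send_rows:
  deltas:
    - [-0.002, 0.002, -0.005, 0.005, -0.0045, -0.001, 0.03]
    - [0, 0, -0.003, 0.005, -0.0025, -0.001, 0.03]

```text
clock: 5.35
eef_pos: [563.9, -238.9, 50.4]
eef_rot: [[0.002, -1.0, -0.018], [0.0, -0.018, 1.0], [-1.0, -0.002, 0.0]]
wrist_force: [0.5, -0.2, -1.6]
gripper_width: 0.406
```

Run:
```python
from w import *
grab_frame("side"); grab_frame("side"); want(562.5,-238,26)
```

```text
t=5.45 pos [ 563.2 -238.8   49.4] F [-0.3  0.3 -1.5] g 34.6 | turn [-0.0009  0.0009 -0.0001] shift mm [23.4  0.7  0.8]
```

Aligned within 1 mm; lower into the pocket.

>>> send_rows:
  deltas:
    - [0, 0, 0, 0.007, 0.0005, 0.0005, 0.03]
    - [0, 0, 0, 0.007, 0, 0, 0.03]
    - [0, 0, 0, 0.005, 0, 0, 0.03]

```text
clock: 5.7
eef_pos: [563.0, -238.5, 29.8]
eef_rot: [[0.002, -1.0, -0.017], [0.001, -0.017, 1.0], [-1.0, -0.002, 0.0]]
wrist_force: [0.1, -0.0, -2.0]
gripper_width: 0.402
```

Run:
```python
from w import *
grab_frame("side"); grab_frame("side"); want(562.5,-238,24)
```

```text
t=5.80 pos [ 562.2 -238.3   29.1] F [-1.4  0.3 -1.9] g 34.6 | turn [-0.0011  0.0011 -0.0007] shift mm [ 5.1 -0.3  0.3]
```

>>> send_rows:
  deltas:
    - [0, 0, 0, 0.004, 0, 0, 0.03]
    - [0, 0, 0, 0.001, 0, 0, 0.03]
    - [0, 0, 0, 0, 0, 0, 0.05]
    - [0, 0, 0, 0, 0, 0, 0.05]
    - [0, 0, 0, 0, 0, 0, 0.05]
    - [0, 0, 0, -0.01, 0, 0, 0.06]
    - [0, 0, 0, -0.025, 0, 0, 0.06]
    - [0, 0, 0, -0.035, 0, 0, 0.085]
    - [0, 0, 0, -0.025, 0, 0, 0.085]
    - [0, 0, 0, -0.015, 0, 0, 0.085]

```text
clock: 6.63
eef_pos: [561.8, -238.6, 139.6]
eef_rot: [[-0.006, -1.0, -0.019], [-0.0, -0.019, 1.0], [-1.0, 0.006, -0.0]]
wrist_force: [-1.2, 0.3, 0.5]
gripper_width: 0.995
```

Run:
```python
from w import *
c,im=snap("w5"); want(462,134,120)
im=grab_frame("scene"); cv2.imwrite("pics/sc5.png",im[:,:,::-1])
```

```text
t=6.68 pos [ 563.8 -239.3  143.1] F [ 0.6 -1.7  2.6] g 84.9 | turn [ 0.0021 -0.0025  0.0001] shift mm [ 22.1  94.3 375.3]
```

View pics/w5.png

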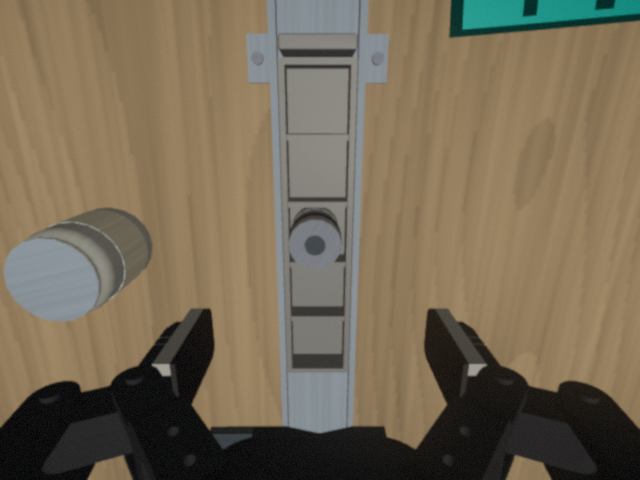

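View pics/sc5.png

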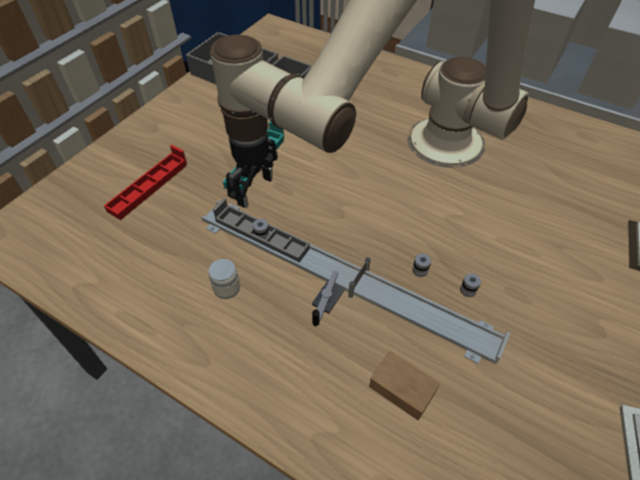

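>>> send_rows:
  deltas:
    - [0, 0, 0, 0, 0.008, 0.03, 0.085]
    - [0, 0, 0, 0, 0.011, 0.038, 0.085]
    - [0, 0, 0, 0, 0.011, 0.04, 0.085]
    - [0, 0, 0, 0, 0.011, 0.04, 0.085]
    - [0, 0, 0, 0, 0.011, 0.04, 0.085]
    - [0, 0, 0, 0, 0.011, 0.04, 0.085]
    - [0, 0, 0, 0, 0.011, 0.04, 0.085]
    - [0, 0, 0, 0, 0.011, 0.04, 0.085]
    - [0, 0, 0, 0, 0.01, 0.034, 0.085]
    - [0, 0, 0, 0, 0.005, 0.02, 0.085]

```text
clock: 7.57
eef_pos: [454.1, 124.4, 138.9]
eef_rot: [[-0.001, -1.0, -0.007], [-0.003, -0.007, 1.0], [-1.0, 0.001, -0.003]]
wrist_force: [0.1, -0.5, 0.3]
gripper_width: 0.994
```

Run:
```python
from w import *
want(458,140,135); grab_frame("side");c,im=snap("w6"); want(458,140,135)
```

```text
t=7.57 pos [454.1 124.4 138.9] F [ 0.1 -0.5  0.3] g 84.9 | turn [-0.0113 -0.003  -0.0006] shift mm [ 3.8 -4.  15.6]
t=7.67 pos [454.7 124.6 138.9] F [-0.3  0.   0.3] g 84.9 | turn [-0.0088 -0.0029 -0.0002] shift mm [ 3.9 -3.5 15.4]
```

View pics/w6.png

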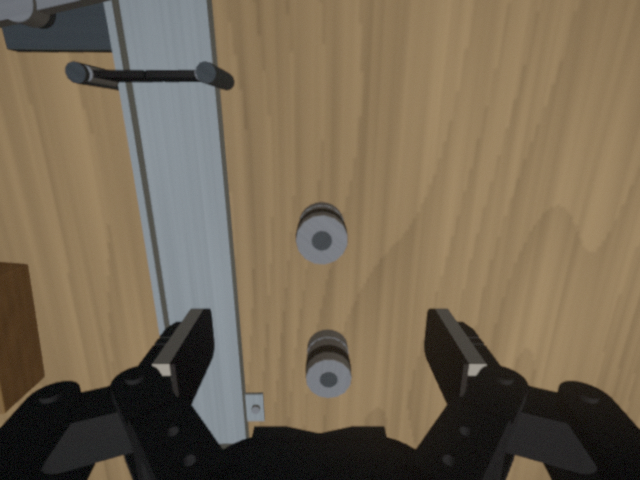

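Run:
```python
from w import *
c=load("w6"); p=cast(c,[(322,240),(329,379)],43); print(p.round(1)); want(p[0,0],p[0,1],45)
print("gateposts",cast(c,[(78,72),(205,71)],50).round(1))
```

```text
[[452.7 124.5  43. ]
 [446.1 237.5  43. ]]
t=7.67 pos [454.7 124.6 138.9] F [-0.3  0.   0.3] g 84.9 | turn [-0.0088 -0.0029 -0.0002] shift mm [93.9  1.9  0.3]
gateposts [[593.   22.8  50. ]
 [521.   21.1  50. ]]
```

>>> send_rows:
  deltas:
    - [-0.003, 0, 0, 0.02, 0.0005, 0, 0.085]
    - [-0.003, 0, 0, 0.028, 0.0005, 0, 0.085]
    - [-0.002, 0, 0, 0.026, 0, 0, 0.085]
    - [0, 0, 0, 0.014, 0, 0, 0.085]

```text
clock: 8.0
eef_pos: [456.6, 126.5, 52.2]
eef_rot: [[0.01, -1.0, -0.021], [0.003, -0.021, 1.0], [-1.0, -0.01, 0.003]]
wrist_force: [-0.5, -0.1, -0.6]
gripper_width: 0.998
```

Run:
```python
from w import *
want(452.7,124.5,16); grab_frame("side");c,im=snap("w7"); want(452.7,124.5,16); print(proj(c,[[452.7,124.5,43]]))
```

```text
t=8.00 pos [456.6 126.5  52.2] F [-0.5 -0.1 -0.6] g 85.3 | turn [0.0033 0.0029 0.01  ] shift mm [36.2  4.3 -2. ]
t=8.10 pos [455.9 125.9  52. ] F [-0.4  0.4  0.2] g 84.8 | turn [0.003  0.0008 0.0071] shift mm [36.   3.5 -1.4]
[[325.75564936 301.5009365 ]]
```

View pics/w7.png

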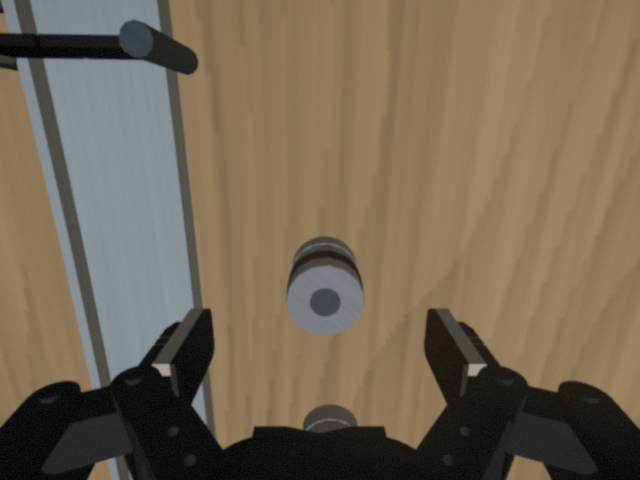

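>>> send_rows:
  deltas:
    - [0, 0, 0.003, 0.009, 0.001, -0.0005, 0.085]
    - [0, 0, 0.002, 0.011, 0.001, -0.0005, 0.085]
    - [0, 0, 0, 0.009, 0.001, 0, 0.085]
    - [0, 0, 0, 0.005, 0, 0, 0.085]

```text
clock: 8.43
eef_pos: [456.2, 124.8, 19.5]
eef_rot: [[0.008, -1.0, -0.019], [0.004, -0.019, 1.0], [-1.0, -0.008, 0.004]]
wrist_force: [-0.4, 0.1, 0.2]
gripper_width: 0.996
```

Run:
```python
from w import *
grab_frame("side");grab_frame("side"); want(452.7,124.5,16)
```

```text
t=8.53 pos [456.2 124.8  19.5] F [ 0.4  0.3 -0.5] g 85.4 | turn [0.0016 0.0038 0.0076] shift mm [ 3.5  3.5 -0.3]
```

Centre a bit more and close.

>>> send_rows:
  deltas:
    - [0.001, 0.002, 0.005, 0.004, 0.003, 0, 0.085]
    - [0, 0, 0, 0.001, 0.001, 0, 0.04]
    - [0, 0, 0, 0, 0, 0, 0.03]
    - [0, 0, 0, 0, 0, 0, 0.03]
    - [0, 0, 0, 0, 0, 0, 0.03]
    - [0, 0, 0, 0, 0, 0, 0.03]
    - [0, 0, 0, 0, 0, 0, 0.03]

```text
clock: 9.12
eef_pos: [453.8, 125.8, 16.9]
eef_rot: [[0.007, -1.0, -0.019], [0.005, -0.019, 1.0], [-1.0, -0.007, 0.005]]
wrist_force: [-0.3, -0.1, -1.8]
gripper_width: 0.403
```

Run:
```python
from w import *
want(452.7,124.5,16)
```

```text
t=9.12 pos [453.8 125.8  16.9] F [-0.3 -0.1 -1.8] g 34.4 | turn [0.0008 0.005  0.0075] shift mm [ 0.9  1.1 -1.3]
```

>>> send_rows:
  deltas:
    - [0, 0.002, 0.002, -0.012, 0, 0, 0.03]
    - [0, 0.002, 0.002, -0.018, 0, 0, 0.03]
    - [0, 0, 0, -0.014, 0, -0.008, 0.03]
    - [0, 0, 0, 0, 0, -0.02, 0.03]
    - [0, 0, 0, 0, 0, -0.03, 0.03]
    - [0, 0, 0, 0, 0, -0.035, 0.03]
    - [0, 0, 0, 0, 0, -0.035, 0.03]
    - [0, 0, 0, 0, 0, -0.035, 0.03]
    - [0, 0, 0, 0, 0, -0.035, 0.03]
    - [0, 0, 0, 0, -0.005, -0.03, 0.03]

```text
clock: 9.95
eef_pos: [463.0, -105.4, 62.3]
eef_rot: [[0.003, -0.999, -0.032], [0.002, -0.032, 0.999], [-1.0, -0.003, 0.002]]
wrist_force: [0.7, 0.5, -1.6]
gripper_width: 0.402
```

Run:
```python
from w import *
want(561,-146,60)
```

```text
t=9.95 pos [ 463.  -105.4   62.3] F [ 0.7  0.5 -1.6] g 34.4 | turn [0.0138 0.0016 0.0033] shift mm [  2.6 -96.6 -43.7]
```

>>> send_rows:
  deltas:
    - [0.004, 0, 0.001, 0, -0.014, -0.012, 0.03]
    - [0.004, 0, 0.001, 0, -0.022, -0.01, 0.03]
    - [0.003, 0, 0, 0, -0.024, -0.009, 0.03]
    - [0.002, 0, 0, 0, -0.02, -0.006, 0.03]
    - [0, 0, 0, 0, -0.012, -0.004, 0.03]

```text
clock: 10.37
eef_pos: [553.2, -153.6, 60.2]
eef_rot: [[-0.006, -1.0, -0.006], [0.003, -0.006, 1.0], [-1.0, 0.006, 0.003]]
wrist_force: [0.9, 1.3, -1.0]
gripper_width: 0.406
```

Run:
```python
from w import *
grab_frame("side"); c,im=snap("w8"); want(561,-146,50)
```

```text
t=10.47 pos [ 553.3 -153.3   59.9] F [ 1.   0.2 -2.3] g 34.1 | turn [-0.0119  0.0027 -0.0055] shift mm [ 9.9 -7.8  7.2]
```

View pics/w8.png

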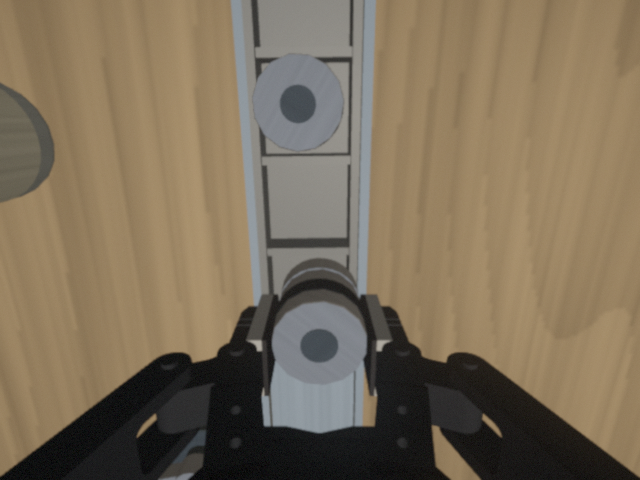

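Run:
```python
from w import *
c=load("w8"); im=cv2.imread("pics/w8.png")[:,:,::-1]
crop(im,235,140,385,252,5.3,"pics/w8d.png")
```

```text
(no output)
```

View pics/w8d.png

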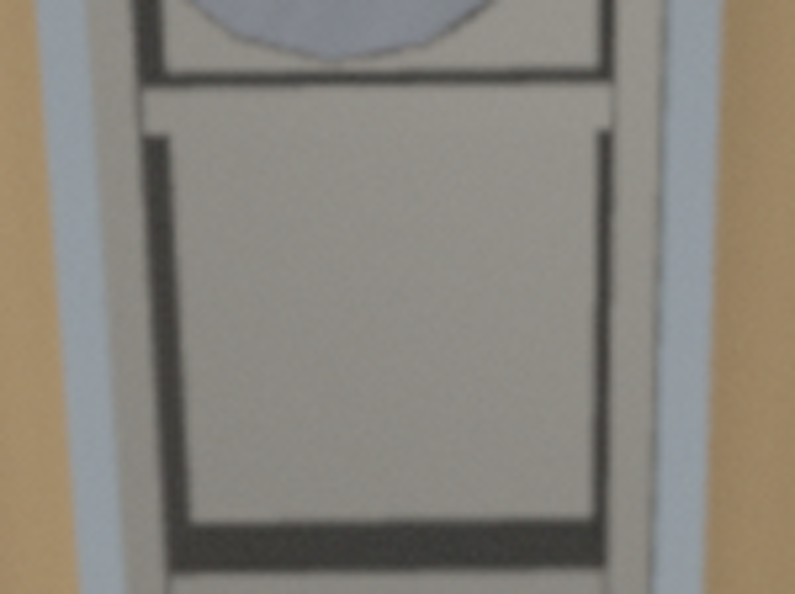

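Run:
```python
from w import *
c=load("w8"); D=lambda x,y:(235+x/5.3,140+y/5.3)
print(cast(c,[D(380,84),D(380,131),D(390,572),D(144,131),D(612,131),D(168,560),D(606,560),D(120,560),D(653,560)],28).round(1))
```

```text
[[ 561.8 -217.3   28. ]
 [ 561.8 -213.2   28. ]
 [ 561.  -172.    28. ]
 [ 582.6 -213.1   28. ]
 [ 541.3 -213.3   28. ]
 [ 582.1 -173.1   28. ]
 [ 540.6 -173.3   28. ]
 [ 586.6 -173.1   28. ]
 [ 536.1 -173.3   28. ]]
```

>>> send_rows:
  deltas:
    - [-0.005, 0.001, -0.003, 0.004, -0.006, 0.005, 0.03]
    - [-0.004, 0.001, -0.002, 0.004, -0.003, 0.003, 0.03]

```text
clock: 10.63
eef_pos: [561.2, -145.1, 51.2]
eef_rot: [[-0.002, -1.0, -0.014], [0.001, -0.014, 1.0], [-1.0, 0.002, 0.001]]
wrist_force: [0.6, 0.7, -1.0]
gripper_width: 0.404
```

Run:
```python
from w import *
grab_frame("side"); grab_frame("side"); want(560.9,-146.3,46)
```

```text
t=10.73 pos [ 560.  -144.7   50.5] F [-0.1 -0.1 -1.6] g 34.3 | turn [-0.0036  0.0015 -0.0044] shift mm [ 4.5 -0.9 -1.7]
```

>>> send_rows:
  deltas:
    - [-0.002, 0, -0.002, 0.003, -0.0007, -0.0015, 0.03]
    - [-0.001, 0, -0.001, 0.007, -0.0003, -0.0005, 0.03]
    - [0, 0, 0, 0.007, 0, 0, 0.03]
    - [0, 0, 0, 0.003, 0, 0, 0.03]

```text
clock: 11.07
eef_pos: [559.7, -145.3, 29.5]
eef_rot: [[-0.001, -1.0, -0.02], [0.002, -0.02, 1.0], [-1.0, 0.001, 0.002]]
wrist_force: [-0.8, 0.8, -2.4]
gripper_width: 0.402
```

Run:
```python
from w import *
grab_frame("side"); grab_frame("side"); want(560.9,-146.3,26)
```

```text
t=11.17 pos [ 559.7 -145.4   29.6] F [-1.  -0.1 -2. ] g 34.6 | turn [ 0.0019  0.0016 -0.0018] shift mm [ 3.6 -1.1 -0.9]
```

>>> send_rows:
  deltas:
    - [0, 0, 0, 0.003, -0.001, -0.001, 0.03]
    - [0, 0, 0, 0, 0, 0, 0.03]
    - [0, 0, 0, 0, 0, 0, 0.05]
    - [0, 0, 0, 0, 0, 0, 0.05]
    - [0, 0, 0, 0, 0, 0, 0.05]
    - [0, 0, 0, -0.01, 0, 0, 0.06]
    - [0, 0, 0, -0.025, 0, 0, 0.06]
    - [0, 0, 0, -0.035, 0, 0, 0.085]
    - [0, 0, 0, -0.025, 0, 0, 0.085]
    - [0, 0, 0, -0.015, 0, 0, 0.085]

```text
clock: 12.0
eef_pos: [560.0, -147.4, 140.6]
eef_rot: [[-0.007, -1.0, -0.02], [0.0, -0.02, 1.0], [-1.0, 0.007, 0.001]]
wrist_force: [0.4, -0.3, -0.2]
gripper_width: 0.993
```

Run:
```python
from w import *
c,im=snap("w9"); want(446,241,135)
im=grab_frame("scene"); crop(im,200,170,520,380,2.4,"pics/sc9.png")
```

```text
t=12.05 pos [ 562.1 -147.8  143.9] F [ 0.2 -0.1  3.1] g 84.8 | turn [ 0.0031 -0.0008 -0.001 ] shift mm [  8.7 107.8 391.2]
```

View pics/w9.png

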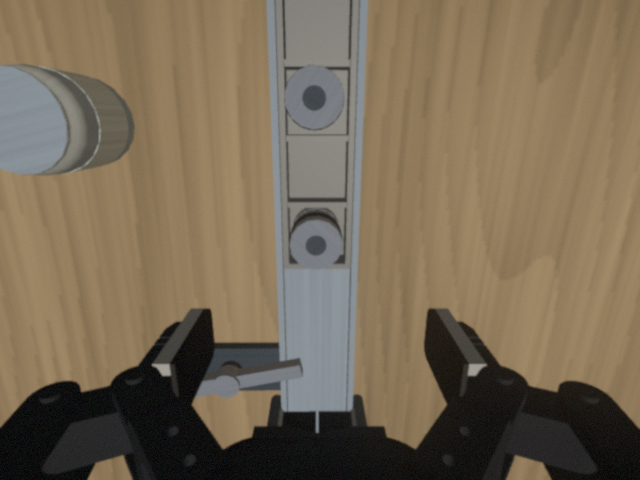

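View pics/sc9.png

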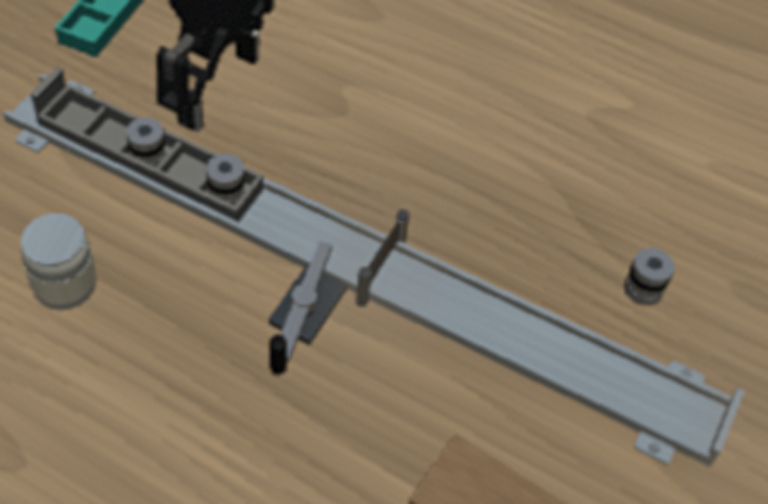

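>>> send_rows:
  deltas:
    - [0, 0, 0, 0, 0.008, 0.03, 0.085]
    - [0, 0, 0, 0, 0.011, 0.039, 0.085]
    - [0, 0, 0, 0, 0.011, 0.041, 0.085]
    - [0, 0, 0, 0, 0.011, 0.041, 0.085]
    - [0, 0, 0, 0, 0.011, 0.041, 0.085]
    - [0, 0, 0, 0, 0.011, 0.041, 0.085]
    - [0, 0, 0, 0, 0.011, 0.041, 0.085]
    - [0, 0, 0, 0, 0.011, 0.041, 0.085]
    - [0, 0, 0, 0, 0.011, 0.038, 0.085]
    - [0, 0, 0, 0, 0.006, 0.022, 0.085]

```text
clock: 12.93
eef_pos: [451.7, 224.7, 142.3]
eef_rot: [[-0.0, -1.0, -0.007], [-0.001, -0.007, 1.0], [-1.0, 0.0, -0.001]]
wrist_force: [-0.5, -0.3, -0.2]
gripper_width: 0.998
```

Run:
```python
from w import *
grab_frame("side");c,im=snap("w10"); want(446,237.5,45); print(proj(c,[[446.1,237.5,43]]))
```

```text
t=13.03 pos [452.1 224.9 142.3] F [ 0.3 -0.9 -0.5] g 85.2 | turn [-0.0085 -0.0007 -0.    ] shift mm [97.3  6.  12.7]
[[327.83752471 254.68343981]]
```

View pics/w10.png

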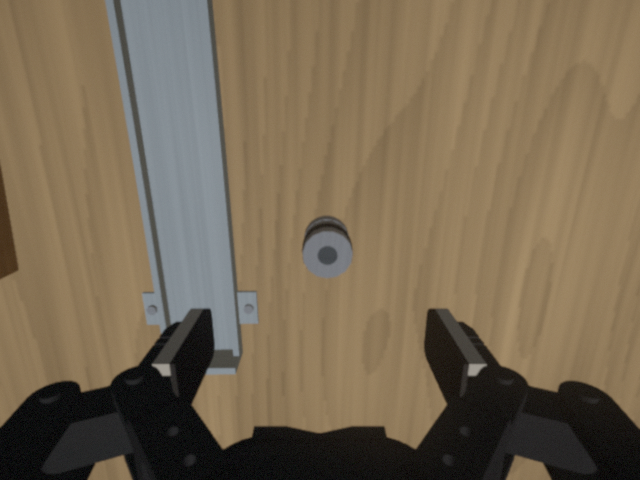

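Top at (327.5,255) matches the prediction (446.1, 237.5). Descend.

>>> send_rows:
  deltas:
    - [-0.003, 0, 0, 0.02, 0.002, 0.004, 0.085]
    - [-0.003, 0, 0, 0.028, 0.002, 0.004, 0.085]
    - [-0.002, 0, 0, 0.026, 0.002, 0.003, 0.085]
    - [0, 0, 0, 0.014, 0.001, 0.001, 0.085]

```text
clock: 13.37
eef_pos: [447.0, 239.1, 55.6]
eef_rot: [[0.008, -1.0, -0.02], [0.006, -0.02, 1.0], [-1.0, -0.008, 0.006]]
wrist_force: [-0.4, -1.1, -0.1]
gripper_width: 0.994
```

Run:
```python
from w import *
grab_frame("side");c,im=snap("w11"); want(446.1,237.5,16); print(proj(c,[[446.1,237.5,43]]))
g=cv2.cvtColor(im,cv2.COLOR_RGB2HSV); m=((g[...,1]<60)&(g[...,2]>90)).astype(np.uint8); m[:, :250]=0; m[:,420:]=0
n,l,st,ce=cv2.connectedComponentsWithStats(m); print([(st[i,4],ce[i].round(1)) for i in range(1,n) if st[i,4]>500])
```

```text
t=13.47 pos [446.5 238.2  55.4] F [-0.4  0.1 -0.1] g 85.0 | turn [0.002  0.0035 0.0057] shift mm [39.4  0.6 -0.8]
[[319.27788267 299.31032395]]
[(np.int32(3535), array([318.5, 297.7]))]
```

>>> send_rows:
  deltas:
    - [0, 0.001, 0.003, 0.009, 0, -0.0005, 0.085]
    - [0, 0.001, 0.002, 0.012, 0.001, -0.0005, 0.085]
    - [0, 0, 0, 0.01, 0.001, 0, 0.085]
    - [0, 0, 0, 0.007, 0.001, 0, 0.085]

```text
clock: 13.8
eef_pos: [447.3, 237.5, 19.6]
eef_rot: [[0.007, -1.0, -0.018], [0.007, -0.018, 1.0], [-1.0, -0.007, 0.007]]
wrist_force: [-0.3, -0.3, 0.2]
gripper_width: 0.993
```

Run:
```python
from w import *
grab_frame("side");grab_frame("side"); want(446.1,237.5,16)
```

```text
t=13.90 pos [446.6 237.1  19.1] F [ 0.  -0.1 -0.5] g 84.7 | turn [0.0004 0.0052 0.0054] shift mm [3.1 0.5 0.4]
```

>>> send_rows:
  deltas:
    - [0.0, 0.003, 0.004, 0.004, 0.001, 0, 0.085]
    - [0, 0, 0, 0.001, 0, 0, 0.04]
    - [0, 0, 0, 0, 0, 0, 0.03]
    - [0, 0, 0, 0, 0, 0, 0.03]
    - [0, 0, 0, 0, 0, 0, 0.03]
    - [0, 0, 0, 0, 0, 0, 0.03]
    - [0, 0, 0, 0, 0, 0, 0.03]

```text
clock: 14.48
eef_pos: [447.6, 238.4, 16.8]
eef_rot: [[0.006, -1.0, -0.018], [0.006, -0.018, 1.0], [-1.0, -0.006, 0.006]]
wrist_force: [0.1, 0.4, -1.4]
gripper_width: 0.403
```

Run:
```python
from w import *
want(446.1,237.5,16)
```

```text
t=14.48 pos [447.6 238.4  16.8] F [ 0.1  0.4 -1.4] g 34.4 | turn [0.0004 0.0062 0.0058] shift mm [ 0.8  1.6 -0.9]
```

>>> send_rows:
  deltas:
    - [0, 0.002, 0.002, -0.012, 0, 0, 0.03]
    - [0, 0.002, 0.002, -0.018, 0, 0, 0.03]
    - [0, 0, 0, -0.014, 0, -0.008, 0.03]
    - [0, 0, 0, 0, 0, -0.02, 0.03]
    - [0, 0, 0, 0, 0, -0.03, 0.03]
    - [0, 0, 0, 0, 0, -0.035, 0.03]
    - [0, 0, 0, 0, 0, -0.036, 0.03]
    - [0, 0, 0, 0, 0, -0.036, 0.03]
    - [0, 0, 0, 0, 0, -0.036, 0.03]
    - [0, 0, 0, 0, 0, -0.036, 0.03]

```text
clock: 15.32
eef_pos: [453.5, -0.7, 62.2]
eef_rot: [[0.005, -0.999, -0.033], [0.004, -0.033, 0.999], [-1.0, -0.006, 0.004]]
wrist_force: [0.8, -0.1, -1.1]
gripper_width: 0.408
```

>>> send_rows:
  deltas:
    - [0, 0, 0, 0, 0, -0.036, 0.03]
    - [0, 0, 0, 0, 0, -0.036, 0.03]
    - [0, 0, 0, 0, 0, -0.036, 0.03]
    - [0, 0, 0, 0, 0, -0.036, 0.03]
    - [0, 0, 0, 0, 0, -0.036, 0.03]
    - [0, 0, 0, 0, 0, -0.033, 0.03]
    - [0, 0, 0, 0, 0, -0.025, 0.03]
    - [0, 0, 0, 0, 0, -0.01, 0.03]

```text
clock: 15.98
eef_pos: [458.2, -264.4, 60.7]
eef_rot: [[0.005, -1.0, -0.029], [0.005, -0.029, 1.0], [-1.0, -0.005, 0.005]]
wrist_force: [-0.7, -0.3, -1.3]
gripper_width: 0.409
```

Run:
```python
from w import *
want(564,-330,60)
```

```text
t=15.98 pos [ 458.2 -264.4   60.7] F [-0.7 -0.3 -1.3] g 34.9 | turn [0.0111 0.0046 0.0052] shift mm [   0.9 -103.9  -68.6]
```

>>> send_rows:
  deltas:
    - [0.003, 0.001, 0.001, 0, -0.012, -0.012, 0.03]
    - [0.003, 0.001, 0.001, 0, -0.02, -0.014, 0.03]
    - [0.003, 0.001, 0.001, 0, -0.024, -0.014, 0.03]
    - [0.002, 0, 0, 0, -0.022, -0.012, 0.03]
    - [0, 0, 0, 0, -0.014, -0.008, 0.03]

```text
clock: 16.4
eef_pos: [547.8, -325.2, 58.3]
eef_rot: [[-0.006, -1.0, -0.01], [0.006, -0.01, 1.0], [-1.0, 0.006, 0.006]]
wrist_force: [0.4, 0.2, -2.2]
gripper_width: 0.403
```

Run:
```python
from w import *
grab_frame("side"); c,im=snap("w12"); want(564,-330,50)
im=grab_frame("side"); crop(im,230,150,430,300,4,"pics/s12.png")
```

```text
t=16.50 pos [ 548.3 -325.2   57.9] F [ 0.2 -0.  -1. ] g 34.7 | turn [-0.0075  0.0056 -0.0051] shift mm [  7.8 -15.7  -5. ]
```

View pics/w12.png

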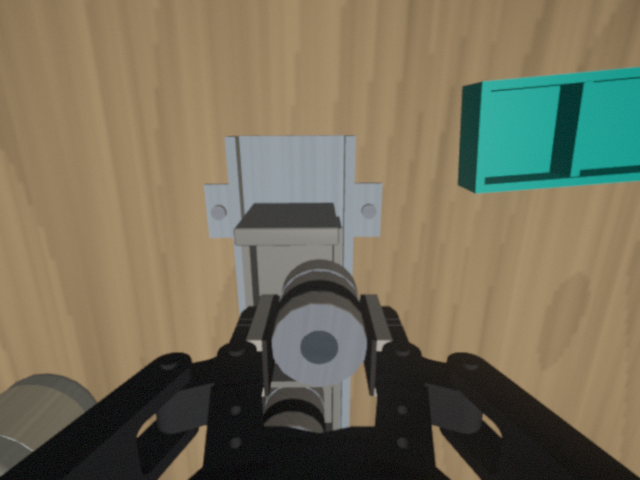

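View pics/s12.png

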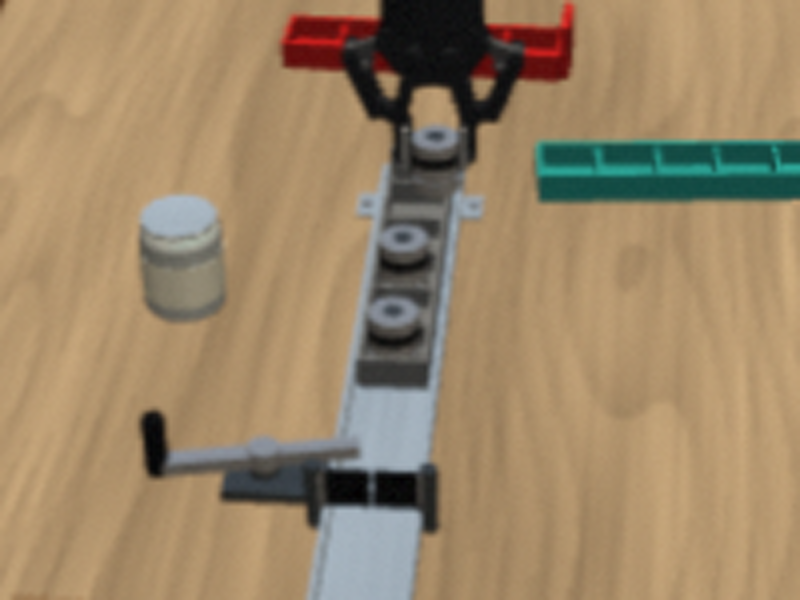

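Run:
```python
from w import *
c=load("w12"); print(cast(c,[(235,229),(341,227),(236,244),(341,244)],54).round(1))
```

```text
[[ 585.9 -362.2   54. ]
 [ 542.  -363.5   54. ]
 [ 585.9 -355.7   54. ]
 [ 541.8 -356.1   54. ]]
```

>>> send_rows:
  deltas:
    - [-0.003, 0.002, -0.002, 0.001, -0.008, -0.002, 0.03]
    - [-0.002, 0.002, -0.002, 0.002, -0.005, -0.0015, 0.03]
    - [-0.001, 0, 0, 0.002, -0.002, -0.0005, 0.03]

```text
clock: 16.8
eef_pos: [560.3, -326.1, 51.9]
eef_rot: [[-0.006, -1.0, -0.017], [0.004, -0.017, 1.0], [-1.0, 0.006, 0.004]]
wrist_force: [0.1, 0.7, -0.9]
gripper_width: 0.407
```

Run:
```python
from w import *
grab_frame("side"); grab_frame("side"); want(563.7,-330,46)
```

```text
t=16.90 pos [ 559.9 -326.1   51.6] F [ 0.1 -1.  -0.1] g 34.6 | turn [-0.0009  0.0048 -0.0064] shift mm [ 5.5 -3.7 -4. ]
```

>>> send_rows:
  deltas:
    - [0, 0.002, -0.003, 0.001, -0.0025, -0.003, 0.03]
    - [0, 0.002, -0.002, 0.002, -0.001, -0.0015, 0.03]

```text
clock: 17.07
eef_pos: [563.5, -330.2, 48.9]
eef_rot: [[-0.001, -1.0, -0.018], [0.0, -0.018, 1.0], [-1.0, 0.001, 0.001]]
wrist_force: [1.1, -0.3, -1.2]
gripper_width: 0.408
```

Run:
```python
from w import *
grab_frame("side"); grab_frame("side"); want(563.7,-330,46)
```

```text
t=17.17 pos [ 562.9 -330.    48.3] F [ 0.7 -0.5 -1.1] g 34.2 | turn [-0.0007  0.0012 -0.0023] shift mm [ 2.3 -0.8  0. ]
```

>>> send_rows:
  deltas:
    - [0, 0, -0.001, 0.006, -0.0007, 0, 0.03]
    - [0, 0, -0.001, 0.007, -0.0003, 0, 0.03]
    - [0, 0, 0, 0.006, 0, 0, 0.03]

```text
clock: 17.42
eef_pos: [564.6, -330.5, 29.6]
eef_rot: [[0.003, -1.0, -0.017], [0.0, -0.017, 1.0], [-1.0, -0.003, 0.0]]
wrist_force: [-0.1, 0.4, -0.9]
gripper_width: 0.404
```

Run:
```python
from w import *
grab_frame("side"); grab_frame("side"); want(563.7,-330,26)
```

```text
t=17.52 pos [ 563.6 -330.1   28.4] F [-1.4 -0.4 -1.1] g 34.2 | turn [-0.0012  0.0013 -0.0001] shift mm [ 2.4 -0.1  0.1]
```

>>> send_rows:
  deltas:
    - [0, 0, 0, 0.002, 0, 0, 0.03]
    - [0, 0, 0, 0, 0, 0, 0.03]
    - [0, 0, 0, 0, 0, 0, 0.05]
    - [0, 0, 0, 0, 0, 0, 0.05]
    - [0, 0, 0, 0, 0, 0, 0.05]
    - [0, 0, 0, -0.01, 0, 0, 0.06]
    - [0, 0, 0, -0.025, 0, 0, 0.06]
    - [0, 0, 0, -0.035, 0, 0, 0.085]
    - [0, 0, 0, -0.025, 0, 0, 0.085]
    - [0, 0, 0, -0.015, 0, 0, 0.085]

```text
clock: 18.35
eef_pos: [562.0, -330.1, 139.4]
eef_rot: [[-0.008, -1.0, -0.018], [0.002, -0.018, 1.0], [-1.0, 0.008, 0.003]]
wrist_force: [0.6, -0.1, -0.5]
gripper_width: 0.993
```

Run:
```python
from w import *
c,im=snap("w13"); want(700,-70,100)
im=grab_frame("side"); crop(im,230,150,430,300,4,"pics/s13.png")
im=grab_frame("scene"); crop(im,190,100,510,380,2.1,"pics/sc13.png")
```

```text
t=18.40 pos [ 563.9 -331.1  143.2] F [ 1.3 -0.5  3. ] g 85.2 | turn [ 0.0006 -0.0008 -0.0021] shift mm [  42.7 -141.   258.6]
```

View pics/w13.png

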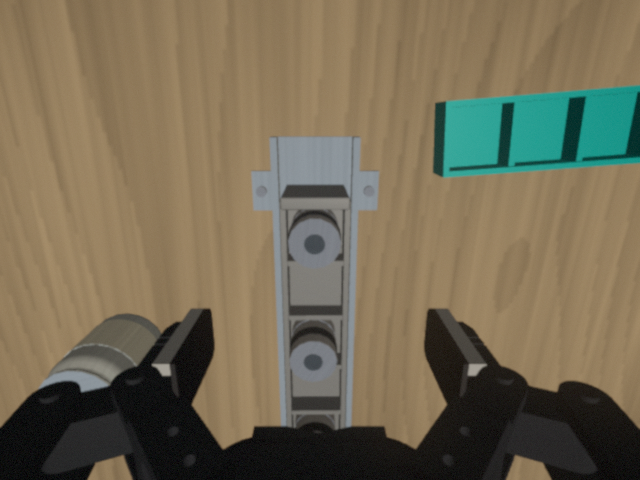

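View pics/s13.png

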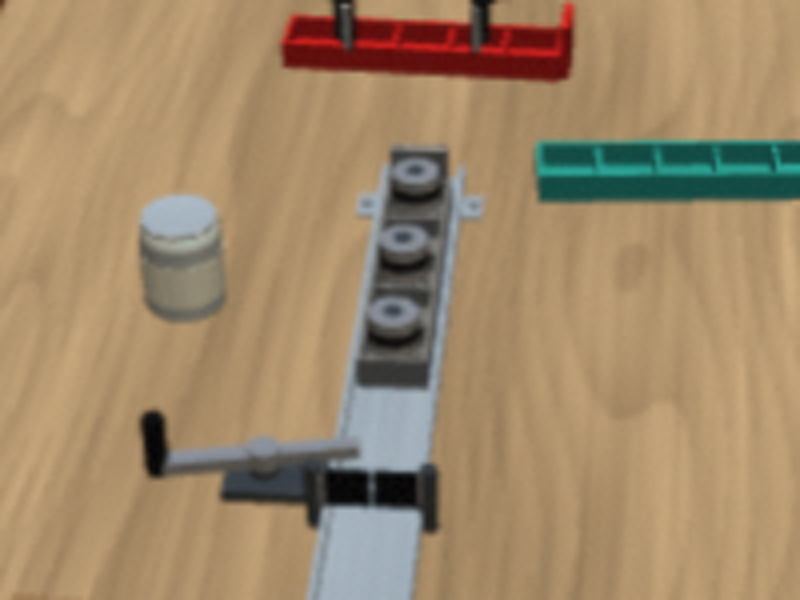

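View pics/sc13.png

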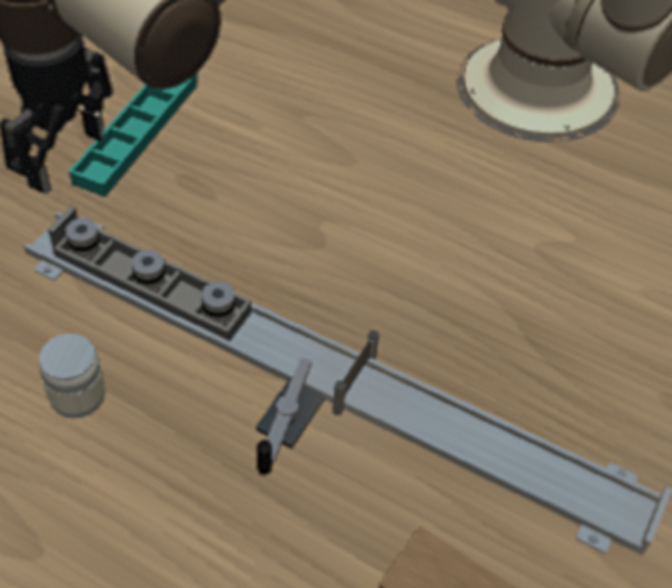

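>>> send_rows:
  deltas:
    - [0, 0, 0, 0, -0.01, 0.02, 0.0]
    - [0, 0, 0, 0.003, -0.015, 0.032, 0.0]
    - [0, 0, 0, 0.003, -0.015, 0.033, 0.0]
    - [0, 0, 0, 0.003, -0.015, 0.033, 0.0]
    - [0, 0, 0, 0.003, -0.015, 0.033, 0.0]
    - [0, 0, 0, 0.003, -0.015, 0.033, 0.0]
    - [0, 0, 0, 0.003, -0.015, 0.033, 0.0]
    - [0, 0, 0, 0.002, -0.015, 0.033, 0.0]
    - [0, 0, 0, 0, -0.012, 0.022, 0.0]
    - [0, 0, 0, 0, -0.005, 0.01, 0.0]

```text
clock: 19.33
eef_pos: [685.9, -36.9, 105.1]
eef_rot: [[-0.029, -1.0, -0.006], [0.005, -0.006, 1.0], [-1.0, 0.029, 0.005]]
wrist_force: [0.1, -0.7, 0.5]
gripper_width: -0.001
```

Run:
```python
from w import *
grab_frame("side"); c,im=snap("w14"); want(700,-40,100)
```

```text
t=19.43 pos [685.3 -37.8 104.9] F [ 0.2 -1.1 -1. ] g -0.1 | turn [-0.0124  0.0055 -0.0295] shift mm [  4.5 -14.9  -2.3]
```

View pics/w14.png

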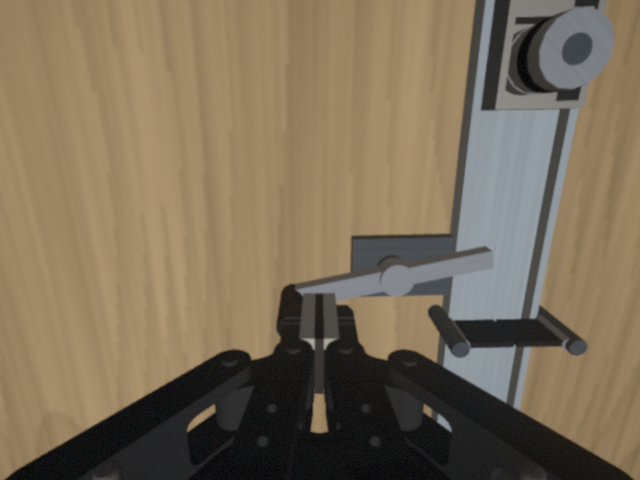

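Run:
```python
from w import *
c=load("w14"); print(cast(c,[(289,291)],63).round(1),cast(c,[(398,279)],29).round(1),cast(c,[(486,248),(493,267)],28).round(1))
print(cast(json.load(open("pics/w1.json")),[(0,0)],0)[0][:1])
c0=calibration("scene"); print("scene post z63",cast(c0,[(316,314)],63).round(1)); cs=calibration("side"); print("side",cast(cs,[(268,255)],63).round(1))
print("gate mid",cast(c,[(497,333)],45).round(1), cast(c,[(459,349),(576,346)],50).round(1))
```

```text
[[701.8 -25.3  63. ]] [[632.9 -16.7  29. ]] [[577.9 -37.5  28. ]
 [571.4 -24.4  28. ]]
[856.52789004]
scene post z63 [[705.5   1.8  63. ]]
side [[698.8   2.   63. ]]
gate mid [[571.3  13.8  45. ]] [[596.5  22.   50. ]
 [523.1  20.2  50. ]]
```

>>> send_rows:
  deltas:
    - [-0.005, 0.002, -0.01, 0.01, -0.006, 0, 0.0]
    - [-0.004, 0.002, -0.009, 0.015, -0.006, 0, 0.0]
    - [-0.003, 0.001, -0.006, 0.018, -0.003, 0, 0.0]
    - [0, 0, -0.002, 0.012, 0, 0, 0.0]
    - [0, 0, 0, 0.005, 0, 0, 0.0]

```text
clock: 19.85
eef_pos: [697.2, -43.0, 42.3]
eef_rot: [[-0.004, -1.0, -0.014], [-0.0, -0.014, 1.0], [-1.0, 0.004, -0.0]]
wrist_force: [-0.1, 0.6, -1.1]
gripper_width: -0.001
```

Run:
```python
from w import *
grab_frame("side"); c,im=snap("w15"); want(702,-35,40)
im=grab_frame("side"); crop(im,230,170,430,320,4,"pics/s15.png")
```

```text
t=19.95 pos [697.3 -43.   42.8] F [-0.5  0.1 -0.5] g -0.2 | turn [-0.0043 -0.0005 -0.004 ] shift mm [ 2.7 -4.8  7.9]
```

View pics/s15.png

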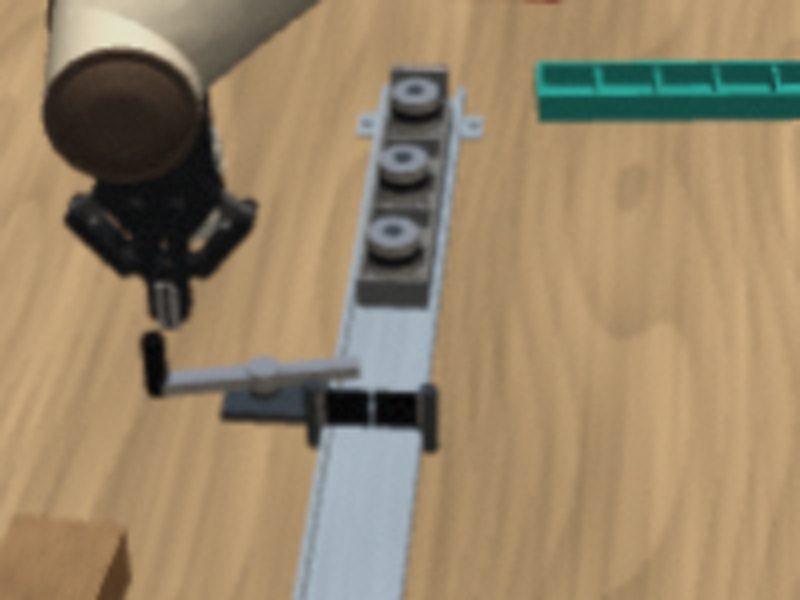

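View pics/w15.png

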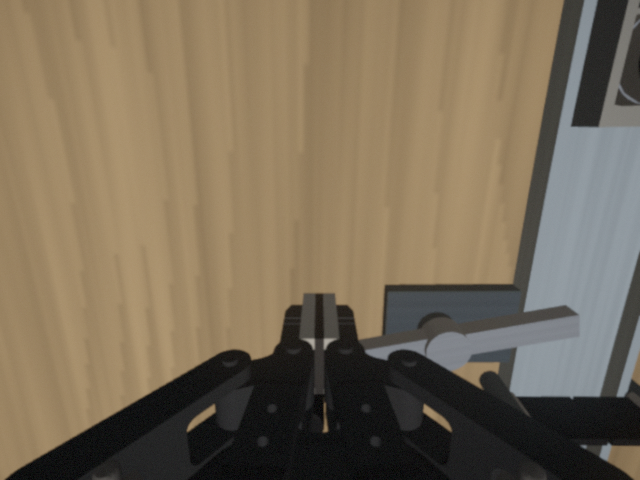

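>>> send_rows:
  deltas:
    - [-0.002, 0, -0.002, 0.001, -0.004, 0.008, 0.0]
    - [-0.002, 0, -0.002, 0.001, -0.004, 0.01, 0.0]
    - [0, 0, 0, 0, 0, 0.009, 0.0]
    - [0, 0, 0, 0, 0.001, 0.008, 0.0]
    - [0, 0, 0, 0, 0.001, 0.008, 0.0]
    - [0, 0, 0, 0, 0.002, 0.008, 0.0]

```text
clock: 20.5
eef_pos: [702.7, 8.9, 45.8]
eef_rot: [[0.005, -1.0, -0.016], [-0.003, -0.016, 1.0], [-1.0, -0.005, -0.003]]
wrist_force: [-0.3, -2.9, -0.8]
gripper_width: -0.001
```

Run:
```python
from w import *
im=grab_frame("side"); crop(im,230,170,430,320,4,"pics/s16.png"); want(692,26,40)
```

```text
t=20.55 pos [702.5  10.8  45.9] F [ 0.4  0.1 -0.7] g 0.1 | turn [-0.0003 -0.0022  0.006 ] shift mm [ 5.8 10.3 15.4]
```

View pics/s16.png

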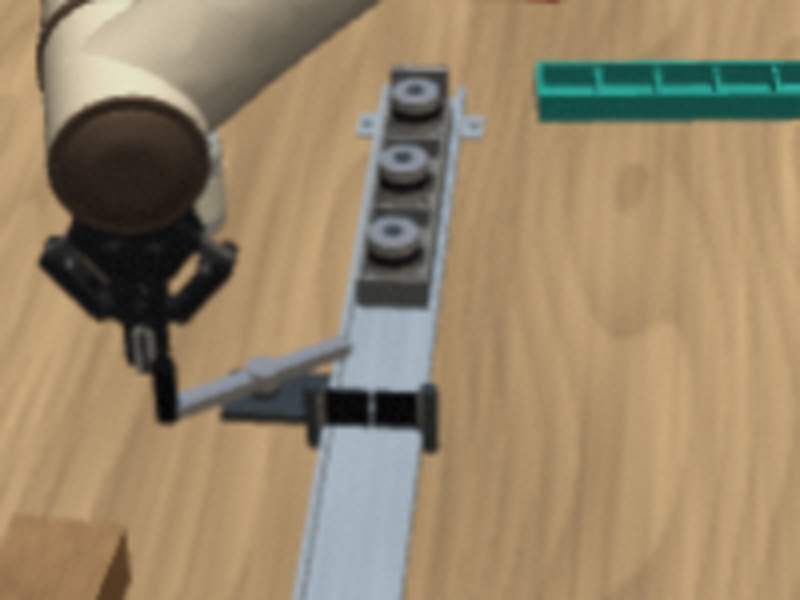

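>>> send_rows:
  deltas:
    - [0, 0, 0.002, 0.003, 0.003, 0.006, 0.0]
    - [0, 0, 0.002, 0.003, 0.004, 0.006, 0.0]
    - [0, 0, 0, 0.002, 0.005, 0.006, 0.0]
    - [0, 0, 0, 0.001, 0.005, 0.005, 0.0]
    - [0, 0, 0, 0.001, 0.006, 0.005, 0.0]

```text
clock: 20.97
eef_pos: [681.5, 41.7, 38.6]
eef_rot: [[0.013, -1.0, -0.02], [-0.001, -0.02, 1.0], [-1.0, -0.013, -0.002]]
wrist_force: [1.8, -1.5, 0.9]
gripper_width: 0.0
```

Run:
```python
from w import *
im=grab_frame("side"); crop(im,230,170,430,320,4,"pics/s17.png"); want(677,41.5,40)
```

```text
t=21.02 pos [680.   42.7  38.2] F [-0.   1.4  1.1] g -0.2 | turn [ 0.0023 -0.0012  0.0109] shift mm [-1.8  3.  -1.2]
```

View pics/s17.png

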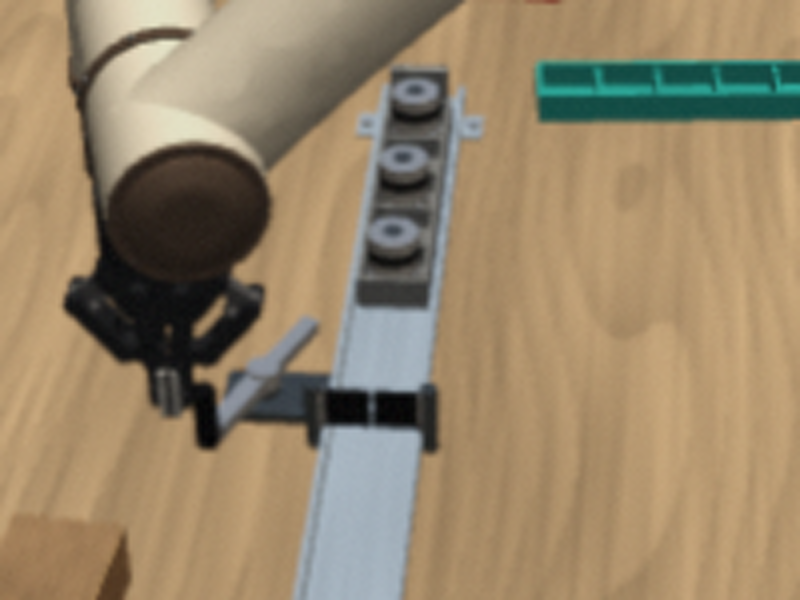

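>>> send_rows:
  deltas:
    - [0, 0, 0.003, 0, 0.006, 0.004, 0.0]
    - [0, 0, 0.002, 0, 0.007, 0.003, 0.0]
    - [0, 0, 0.001, 0, 0.006, 0.002, 0.0]
    - [0, 0, 0, 0, 0.004, 0.001, 0.0]

```text
clock: 21.35
eef_pos: [655.6, 54.6, 37.9]
eef_rot: [[0.007, -1.0, -0.021], [0.0, -0.021, 1.0], [-1.0, -0.007, 0.0]]
wrist_force: [1.8, -1.4, 0.1]
gripper_width: -0.001
```

Run:
```python
from w import *
im=grab_frame("side"); crop(im,230,170,430,320,4,"pics/s18.png"); want(651.5,54,40)
im=grab_frame("scene"); crop(im,250,210,450,360,4,"pics/sc18.png"); want(651.5,54,40)
```

```text
t=21.40 pos [654.8  54.7  37.9] F [ 0.4 -0.3  0.5] g 0.3 | turn [0.003  0.0002 0.0063] shift mm [-2.1  3.3 -0.6]
t=21.45 pos [655.   54.5  37.9] F [ 0.2 -0.2 -0.1] g -0.3 | turn [0.0029 0.0001 0.0059] shift mm [-2.2  3.5 -0.4]
```

View pics/s18.png

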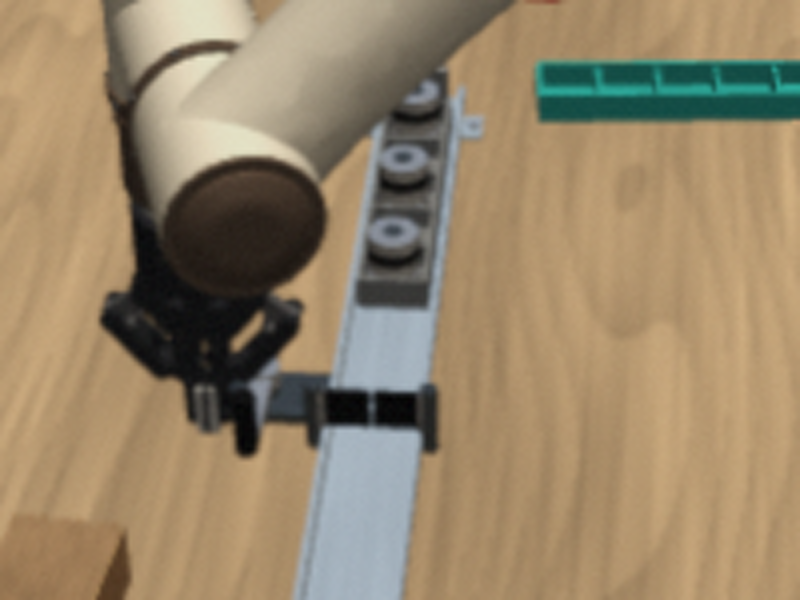

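View pics/sc18.png

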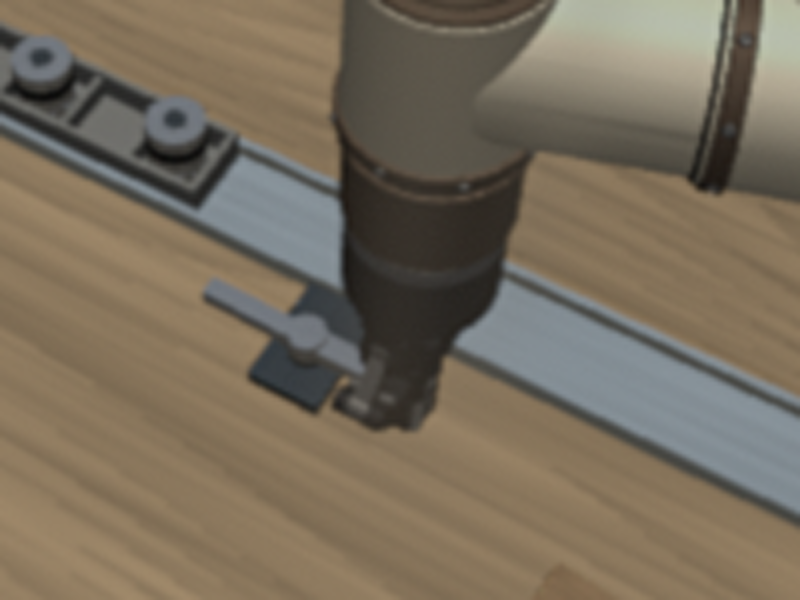

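Nearly parallel; push in −x until the end stop is felt.

>>> send_rows:
  deltas:
    - [0, 0, 0.001, 0, 0.004, 0, 0.0]
    - [0, 0, 0.001, 0, 0.003, 0, 0.0]
    - [0, 0, 0, 0, 0.002, 0, 0.0]

```text
clock: 21.7
eef_pos: [654.1, 55.0, 38.5]
eef_rot: [[0.024, -0.999, -0.023], [0.003, -0.023, 1.0], [-1.0, -0.024, 0.003]]
wrist_force: [4.8, -2.2, -2.9]
gripper_width: -0.001
```

Run:
```python
from w import *
want(651.5,54,40); grab_frame("side"); want(651.5,54,40)
im=grab_frame("scene"); crop(im,250,210,450,360,4,"pics/sc19.png"); 
c0=calibration("scene")
```

```text
t=21.70 pos [654.1  55.   38.5] F [ 4.8 -2.2 -2.9] g -0.1 | turn [0.0048 0.0027 0.0236] shift mm [-1.6  2.6 -0.9]
t=21.75 pos [654.   55.   38.5] F [ 8.1 -1.7 -4.2] g -0.1 | turn [0.0046 0.0029 0.0238] shift mm [-1.6  2.5 -0.9]
```

View pics/sc19.png

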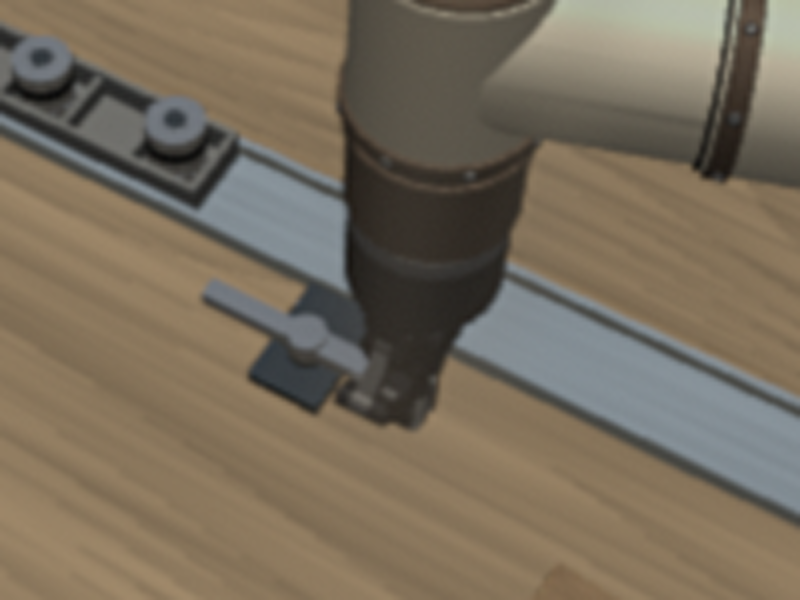

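Run:
```python
from w import *
c=calibration("scene"); p=cast(c,[(250+306/4,210+335/4),(250+209/4,210+289/4)],28); d=p[1]-p[0]; print(p.round(1), np.linalg.norm(d), np.arctan2(d[0],-d[1]))
```

```text
[[634.3 -15.7  28. ]
 [636.7 -75.9  28. ]] 60.247487251334825 0.039640405859227096
```

>>> send_rows:
  deltas:
    - [0, 0, 0.008, 0, -0.008, 0, 0.0]
    - [0, 0, 0.006, -0.005, -0.008, 0, 0.0]
    - [0, 0, 0.003, -0.03, 0, 0, 0.0]
    - [0, 0, 0, -0.03, 0, 0, 0.0]
    - [0, 0, 0, -0.02, 0.008, -0.02, 0.0]
    - [0, 0, 0, 0, 0.009, -0.035, 0.0]
    - [0, 0, 0, 0, 0.009, -0.038, 0.0]
    - [0, 0, 0, 0, 0.009, -0.038, 0.0]
    - [0, 0, 0, 0, 0.009, -0.038, 0.0]
    - [0, 0, 0, 0, 0.009, -0.038, 0.0]

```text
clock: 22.63
eef_pos: [615.2, -152.7, 121.8]
eef_rot: [[-0.012, -0.999, -0.031], [0.004, -0.031, 1.0], [-1.0, 0.012, 0.005]]
wrist_force: [1.6, 0.3, -0.2]
gripper_width: -0.002
```

>>> send_rows:
  deltas:
    - [0, 0, 0, 0, 0.009, -0.038, 0.0]
    - [0, 0, 0, 0, 0.009, -0.038, 0.0]
    - [0, 0, 0, 0, 0.009, -0.038, 0.0]
    - [0, 0, 0, 0, 0.009, -0.038, 0.0]
    - [0, 0, 0, 0, 0.008, -0.035, 0.0]
    - [0, 0, 0, 0, 0.005, -0.025, 0.0]
    - [0, 0, 0, 0, 0.002, -0.01, 0.0]

```text
clock: 23.22
eef_pos: [558.7, -388.8, 117.5]
eef_rot: [[-0.024, -0.999, -0.021], [0.013, -0.022, 1.0], [-1.0, 0.024, 0.013]]
wrist_force: [0.8, 0.6, 0.4]
gripper_width: -0.001
```

Run:
```python
from w import *
want(565,-398,100)
```

```text
t=23.22 pos [ 558.7 -388.8  117.5] F [0.8 0.6 0.4] g -0.1 | turn [ 0.0035  0.013  -0.024 ] shift mm [17.2 -6.6 -9.6]
```

>>> send_rows:
  deltas:
    - [0.001, 0.004, -0.008, 0, -0.002, -0.006, 0.0]
    - [0.001, 0.004, -0.007, 0.006, -0.002, -0.004, 0.0]
    - [0, 0.003, -0.005, 0.008, -0.002, -0.002, 0.0]

```text
clock: 23.47
eef_pos: [563.7, -402.7, 102.6]
eef_rot: [[-0.003, -1.0, -0.015], [0.002, -0.015, 1.0], [-1.0, 0.003, 0.002]]
wrist_force: [-0.2, 0.6, 0.3]
gripper_width: -0.001
```

Run:
```python
from w import *
grab_frame("side"); c,im=snap("w20"); want(565,-400,28)
im=grab_frame("scene"); crop(im,190,130,430,310,3.3,"pics/sc20.png")
```

```text
t=23.57 pos [ 562.9 -401.3  100.7] F [-0.3  1.2 -0.1] g -0.2 | turn [-0.0024  0.0047 -0.0066] shift mm [72.7 -2.6  0.9]
```

View pics/w20.png

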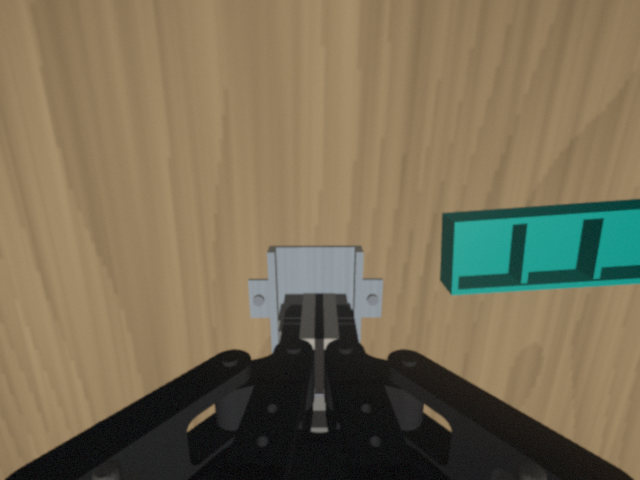

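View pics/sc20.png

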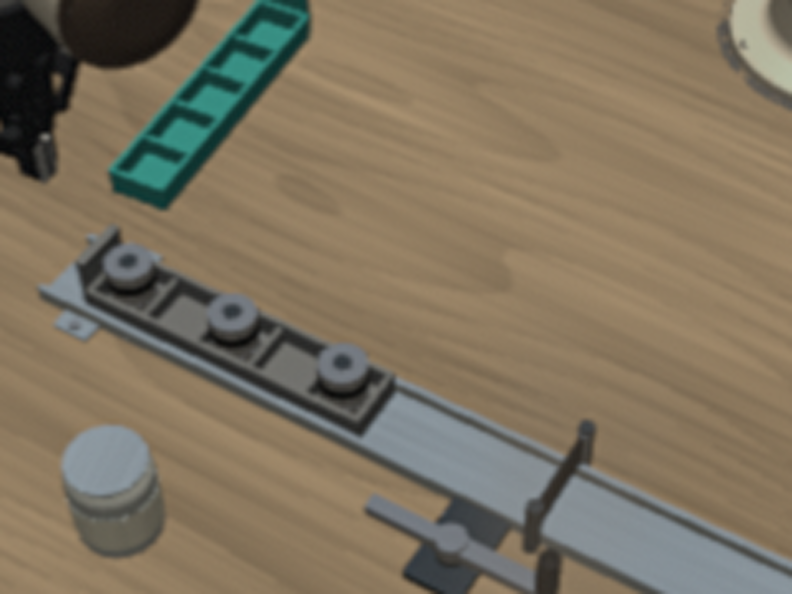

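>>> send_rows:
  deltas:
    - [0, 0.002, -0.003, 0.015, -0.001, 0, 0.0]
    - [0, 0.001, -0.002, 0.02, -0.001, 0, 0.0]
    - [0, 0, 0, 0.018, 0, 0, 0.0]
    - [0, 0, 0, 0.01, 0, 0, 0.0]
    - [0, 0, 0, 0.003, 0, 0, 0.0]

```text
clock: 24.03
eef_pos: [570.4, -395.9, 36.9]
eef_rot: [[0.005, -1.0, -0.026], [-0.002, -0.026, 1.0], [-1.0, -0.005, -0.002]]
wrist_force: [-0.8, -0.3, -0.4]
gripper_width: 0.0
```

Run:
```python
from w import *
grab_frame("side"); grab_frame("side"); want(565,-375,28)
```

```text
t=24.13 pos [ 570.7 -396.5   37.9] F [-0.5 -0.5  0.5] g -0.0 | turn [ 0.008 -0.003  0.006] shift mm [ 9.8  5.2 21.6]
```

>>> send_rows:
  deltas:
    - [0.003, -0.001, 0.003, 0.005, 0.003, 0.003, 0.0]
    - [0.003, -0.001, 0.002, 0.004, 0.002, 0.004, 0.0]
    - [0.002, 0, 0, 0.002, 0.001, 0.005, 0.0]
    - [0, 0, 0, 0.001, 0, 0.006, 0.0]
    - [0, 0, 0, 0, 0, 0.008, 0.0]

```text
clock: 24.55
eef_pos: [566.0, -370.8, 28.9]
eef_rot: [[0.007, -1.0, -0.017], [-0.005, -0.017, 1.0], [-1.0, -0.007, -0.005]]
wrist_force: [0.3, -2.8, -2.4]
gripper_width: -0.001
```

Run:
```python
from w import *
grab_frame("side"); want(564.3,-375,26)
im=grab_frame("scene"); crop(im,190,130,430,310,3.3,"pics/sc21.png")
```

```text
t=24.60 pos [ 566.  -369.1   29. ] F [-0.4  0.2  0.6] g -0.2 | turn [-0.     -0.0042  0.0068] shift mm [ 3.   1.8 -5.8]
```

View pics/sc21.png

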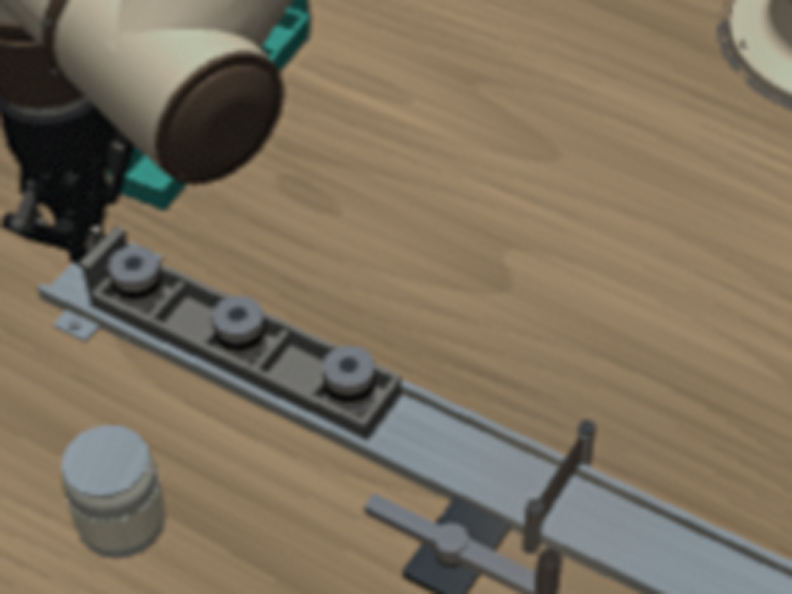

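>>> send_rows:
  deltas:
    - [0, -0.001, 0.002, 0.001, 0, 0.008, 0.0]
    - [0, -0.001, 0.001, 0.001, 0, 0.01, 0.0]
    - [0, 0, 0, 0.0005, 0, 0.012, 0.0]
    - [0, 0, 0, 0, 0, 0.013, 0.0]
    - [0, 0, 0, 0, 0, 0.013, 0.0]
    - [0, 0, 0, 0, 0, 0.013, 0.0]
    - [0, 0, 0, 0, 0, 0.012, 0.0]

```text
clock: 25.23
eef_pos: [566.9, -290.8, 29.2]
eef_rot: [[0.012, -1.0, -0.017], [-0.012, -0.017, 1.0], [-1.0, -0.012, -0.012]]
wrist_force: [-0.0, -4.2, -0.3]
gripper_width: -0.002
```

Run:
```python
from w import *
y=sense()["eef_pos"][1]; want(557.3-0.018*(y+20-12),y+20,26)
```

```text
t=25.23 pos [ 566.9 -290.8   29.2] F [-0.  -4.2 -0.3] g -0.1 | turn [-0.0011 -0.0119  0.0121] shift mm [ 2.9  4.2 20.1]
```

>>> send_rows:
  deltas:
    - [0, -0.002, 0.002, 0.0008, 0.001, 0.013, 0.0]
    - [0, -0.002, 0.002, 0.0008, 0.001, 0.013, 0.0]
    - [0, -0.002, 0.002, 0.0005, 0.001, 0.013, 0.0]
    - [0, -0.001, 0.001, 0.0005, 0.001, 0.013, 0.0]
    - [0, -0.001, 0.001, 0, 0.001, 0.013, 0.0]
    - [0, -0.001, 0.001, 0, 0.0005, 0.013, 0.0]
    - [0, -0.001, 0.001, 0, 0.0005, 0.013, 0.0]
    - [0, -0.001, 0.001, 0, 0.0005, 0.012, 0.0]

```text
clock: 25.9
eef_pos: [560.6, -184.2, 30.0]
eef_rot: [[0.009, -1.0, -0.022], [-0.012, -0.022, 1.0], [-1.0, -0.009, -0.012]]
wrist_force: [2.7, -6.8, -2.2]
gripper_width: 0.0
```

Run:
```python
from w import *
y=sense()["eef_pos"][1]; want(557.3-0.018*(y+20-12),y+20,26)
im=grab_frame("side"); crop(im,230,150,430,300,4,"pics/s22.png")
```

```text
t=25.90 pos [ 560.6 -184.2   30. ] F [ 2.7 -6.8 -2.2] g 0.0 | turn [ 0.0043 -0.0117  0.0088] shift mm [ 3.7 -0.3 20. ]
```

View pics/s22.png

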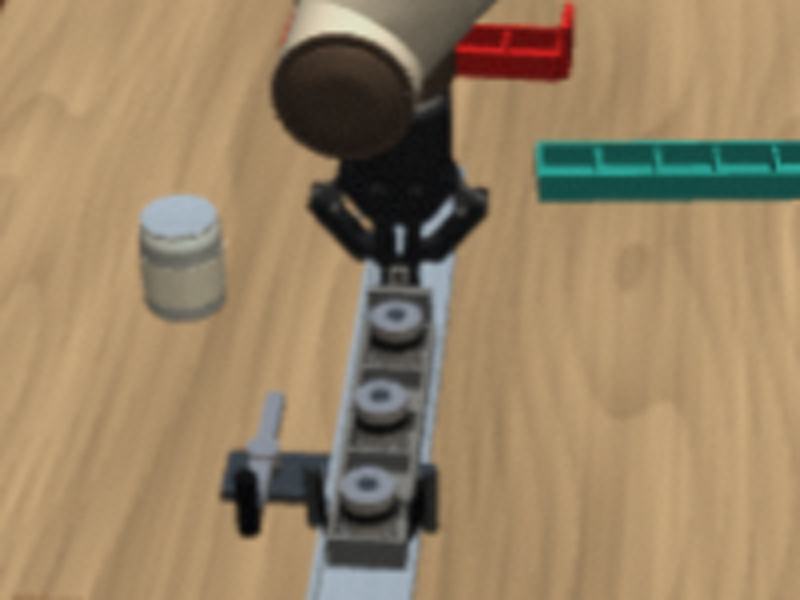

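>>> send_rows:
  deltas:
    - [0.001, -0.003, 0.002, 0.001, 0, 0.012, 0.0]
    - [0.001, -0.003, 0.002, 0.001, 0, 0.013, 0.0]
    - [0.001, -0.002, 0.002, 0.001, 0, 0.013, 0.0]
    - [0, -0.002, 0.001, 0.0005, 0, 0.013, 0.0]
    - [0, -0.002, 0.001, 0.0005, 0, 0.013, 0.0]
    - [0, -0.001, 0.001, 0.0005, 0, 0.013, 0.0]
    - [0, -0.001, 0.001, 0, 0, 0.013, 0.0]
    - [0, -0.001, 0.001, 0, 0, 0.013, 0.0]
    - [0, -0.001, 0.001, 0, 0, 0.012, 0.0]

```text
clock: 26.7
eef_pos: [558.0, -66.5, 30.1]
eef_rot: [[-0.001, -1.0, -0.024], [-0.004, -0.024, 1.0], [-1.0, 0.001, -0.004]]
wrist_force: [2.4, -7.0, -2.8]
gripper_width: -0.001
```

Run:
```python
from w import *
y=sense()["eef_pos"][1]; want(557.3-0.018*(y+20-12),y+20,26)
im=grab_frame("side"); crop(im,230,200,430,350,4,"pics/s23.png")
```

```text
t=26.70 pos [558.  -66.5  30.1] F [ 2.4 -7.  -2.8] g -0.1 | turn [ 0.0056 -0.0036 -0.001 ] shift mm [ 4.  -0.8 20. ]
```

View pics/s23.png

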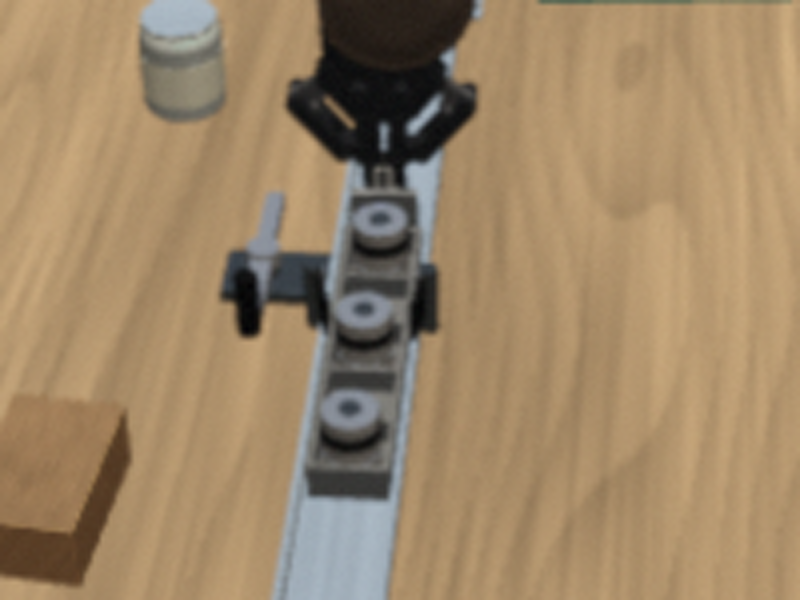

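>>> send_rows:
  deltas:
    - [0.001, -0.001, 0, 0.001, 0, 0.012, 0.0]
    - [0.001, -0.001, 0, 0.001, 0, 0.013, 0.0]
    - [0.001, -0.001, 0, 0.001, 0, 0.013, 0.0]
    - [0, -0.001, 0, 0.0005, 0, 0.013, 0.0]
    - [0, -0.001, 0, 0.0005, 0, 0.013, 0.0]
    - [0, -0.001, 0, 0.0005, 0, 0.012, 0.0]
    - [0, 0, 0, 0, 0, 0.01, 0.0]

```text
clock: 27.33
eef_pos: [556.2, 17.3, 30.3]
eef_rot: [[-0.0, -1.0, -0.024], [-0.006, -0.024, 1.0], [-1.0, 0.001, -0.006]]
wrist_force: [3.1, -7.1, -2.6]
gripper_width: -0.003
```

Run:
```python
from w import *
y=sense()["eef_pos"][1]; want(557.3-0.018*(y+20-12),y+20,26)
im=grab_frame("side"); crop(im,230,240,430,390,4,"pics/s24.png")
cs=calibration("side"); print(sense()["eef_pos"])
```

```text
t=27.33 pos [556.2  17.3  30.3] F [ 3.1 -7.1 -2.6] g -0.2 | turn [ 0.0059 -0.0061 -0.0006] shift mm [ 4.1 -1.1 20. ]
[556.21884616  18.96753447  30.25650136]
```

View pics/s24.png

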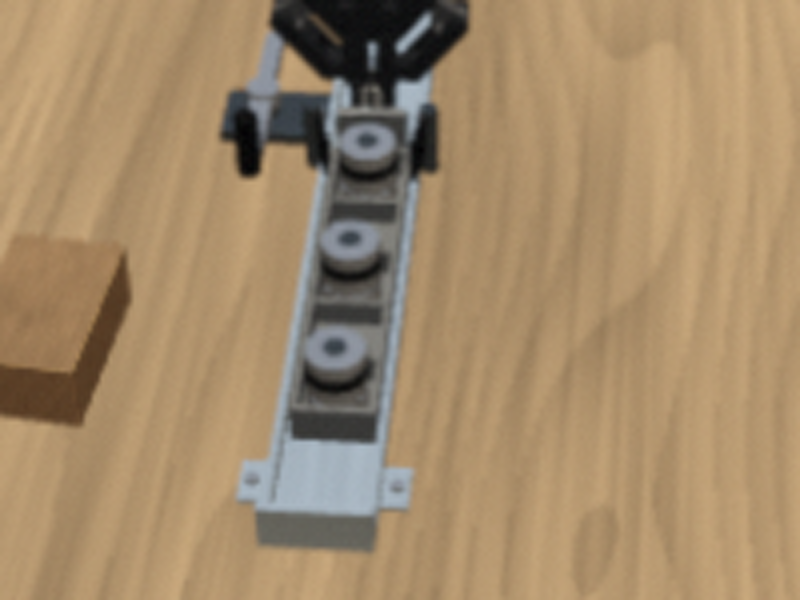

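Run:
```python
from w import *
cs=calibration("side"); print(cast(cs,[(230+335/4,240+410/4)],28).round(1), cast(cs,[(230+318/4,240+515/4)],34).round(1))
```

```text
[[547.9 268.4  28. ]] [[546.2 352.8  34. ]]
```

>>> send_rows:
  deltas:
    - [0.001, -0.002, 0, 0.001, 0, 0.011, 0.0]
    - [0.001, -0.002, 0, 0.001, 0, 0.012, 0.0]
    - [0.001, -0.001, 0, 0.001, 0, 0.012, 0.0]
    - [0, -0.001, 0, 0.0005, 0, 0.011, 0.0]
    - [0, 0, 0, 0, 0, 0.009, 0.0]

```text
clock: 27.8
eef_pos: [555.0, 68.5, 30.3]
eef_rot: [[-0.001, -1.0, -0.022], [-0.007, -0.022, 1.0], [-1.0, 0.002, -0.007]]
wrist_force: [2.3, -4.5, -2.3]
gripper_width: -0.001
```

Run:
```python
from w import *
y=sense()["eef_pos"][1]; want(557.3-0.018*(y+20-12),y+20,26)
im=grab_frame("side"); crop(im,230,240,430,390,4,"pics/s25.png")
y=sense()["eef_pos"][1]; want(557.3-0.018*(y+20-12),y+20,26)
im=grab_frame("scene"); crop(im,270,200,530,395,3,"pics/sc25.png")
```

```text
t=27.80 pos [555.   68.5  30.3] F [ 2.3 -4.5 -2.3] g -0.1 | turn [ 0.0038 -0.007  -0.0016] shift mm [ 4.2 -1.4 20. ]
t=27.85 pos [555.   70.   30.3] F [ 0.9 -0.   0.7] g 0.1 | turn [ 0.0048 -0.0062 -0.0013] shift mm [ 4.2 -1.4 20. ]
```

View pics/s25.png

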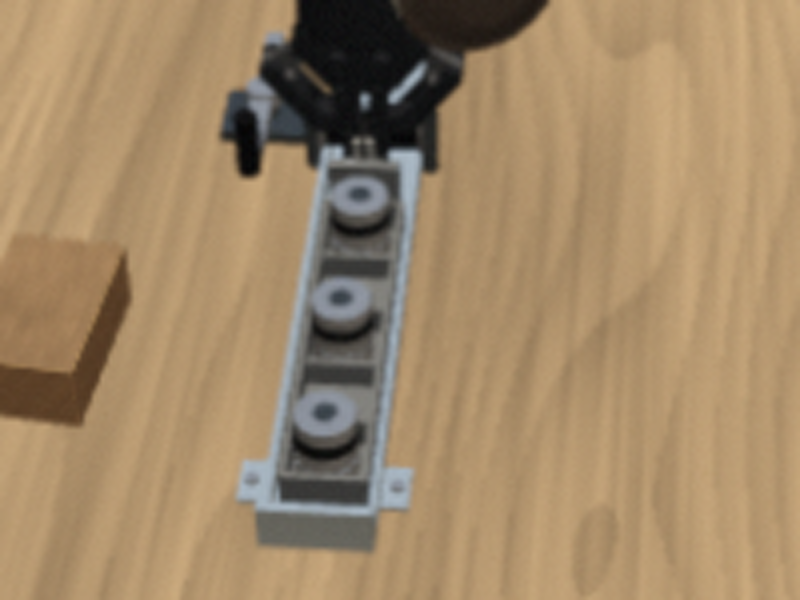

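View pics/sc25.png

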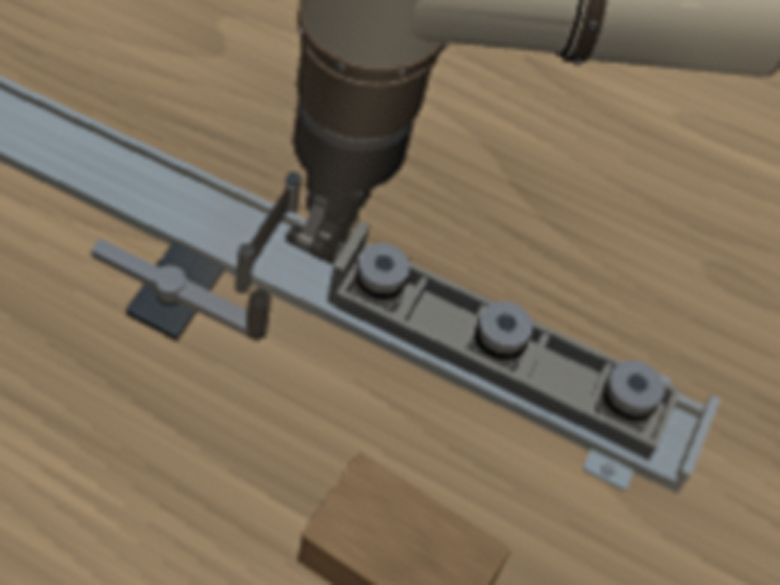

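>>> send_rows:
  deltas:
    - [0, -0.002, 0, 0.001, 0, 0.005, 0.0]
    - [0, -0.001, 0, 0.001, 0, 0.005, 0.0]
    - [0, 0, 0, 0, 0, 0.002, 0.0]

```text
clock: 28.15
eef_pos: [554.0, 78.0, 30.1]
eef_rot: [[-0.004, -1.0, -0.024], [-0.008, -0.024, 1.0], [-1.0, 0.004, -0.008]]
wrist_force: [2.8, -5.6, -3.5]
gripper_width: 0.003
```

Run:
```python
from w import *
im=grab_frame("scene"); crop(im,270,200,530,395,3,"pics/sc26.png"); want(555,60,26)
```

```text
t=28.20 pos [554.   78.1  30.1] F [ 1.4 -3.9  1.2] g -0.1 | turn [ 0.006  -0.0075 -0.0039] shift mm [  4.3  -0.6 -18.1]
```

View pics/sc26.png

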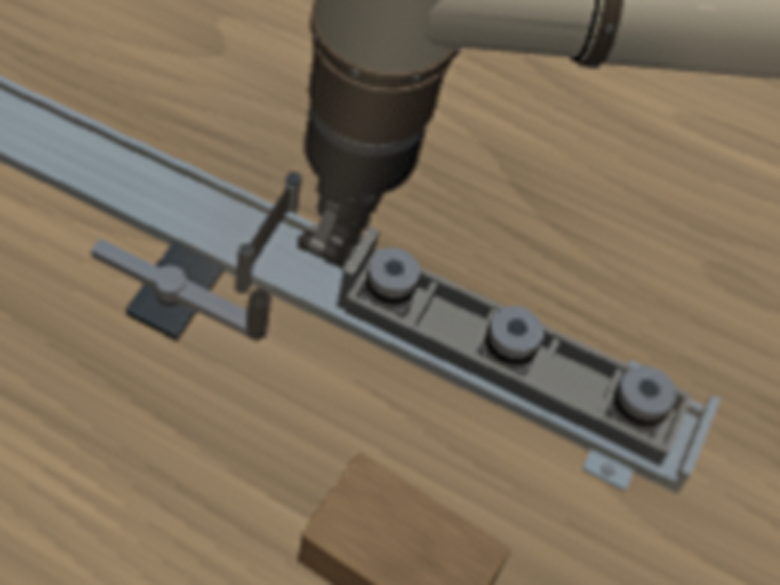

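>>> send_rows:
  deltas:
    - [0, 0, 0, 0, 0, -0.004, 0.0]
    - [0.001, -0.003, 0, -0.015, 0, -0.001, 0.0]
    - [0.001, -0.002, 0, -0.03, 0, 0, 0.0]
    - [0, -0.001, 0, -0.03, 0, 0, 0.0]
    - [0, 0, 0, -0.01, -0.01, -0.005, 0.0]
    - [0, 0, 0, 0, -0.015, -0.008, 0.0]
    - [0, 0, 0, 0, -0.012, -0.006, 0.0]
    - [0, 0, 0, 0, -0.004, -0.002, 0.0]

```text
clock: 28.87
eef_pos: [590.9, 52.4, 116.4]
eef_rot: [[-0.015, -1.0, -0.021], [0.003, -0.021, 1.0], [-1.0, 0.015, 0.003]]
wrist_force: [-0.4, 0.6, 0.1]
gripper_width: 0.001
```

Run:
```python
from w import *
grab_frame("side"); c,im=snap("w27"); want(600,53,40)
```

```text
t=28.97 pos [589.7  52.4 115.6] F [-0.4 -0.2 -0.4] g -0.2 | turn [ 0.0028  0.0025 -0.0168] shift mm [ 75.4 -11.5   0.2]
```

View pics/w27.png

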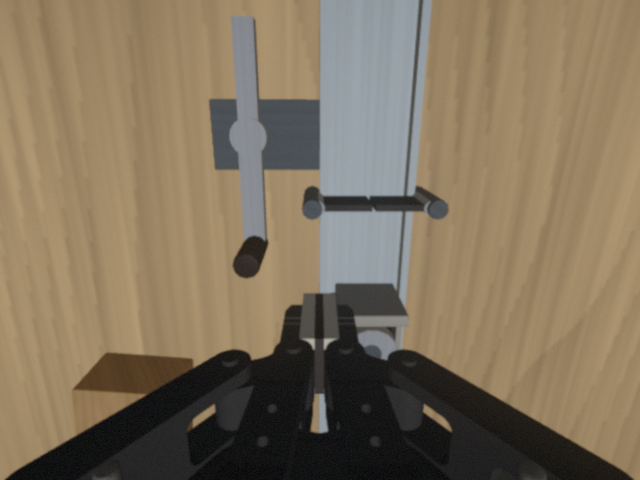

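Run:
```python
from w import *
c=load("w27"); print("post",cast(c,[(247,264)],63).round(1),"pivot",cast(c,[(247,137)],29).round(1),"tongue",cast(c,[(244,18)],28).round(1),"tabtop",cast(c,[(337,322),(406,322)],54).round(1),"rear base",cast(c,[(337,285),(395,285)],28).round(1))
```

```text
post [[631.5  51.9  63. ]] pivot [[634.4 -16.1  29. ]] tongue [[633.5 -78.3  28. ]] tabtop [[578.1  94.1  54. ]
 [534.5  93.6  54. ]] rear base [[577.   80.7  28. ]
 [537.   80.2  28. ]]
```

>>> send_rows:
  deltas:
    - [0.001, 0.001, -0.006, 0.012, -0.005, 0, 0.0]
    - [0.001, 0.001, -0.006, 0.018, -0.003, 0, 0.0]
    - [0, 0, -0.003, 0.02, -0.001, 0, 0.0]
    - [0, 0, 0, 0.014, 0, 0, 0.0]
    - [0, 0, 0, 0.006, 0, 0, 0.0]

```text
clock: 29.38
eef_pos: [594.5, 54.0, 43.0]
eef_rot: [[-0.003, -1.0, -0.018], [0.003, -0.018, 1.0], [-1.0, 0.003, 0.003]]
wrist_force: [-0.9, -1.0, -0.7]
gripper_width: -0.002
```

Run:
```python
from w import *
im=grab_frame("side"); crop(im,230,170,430,320,4,"pics/s28.png"); want(600,53,40)
```

```text
t=29.43 pos [593.8  53.8  42.1] F [-1.1  0.2  0.4] g 0.1 | turn [ 0.0001  0.0023 -0.0055] shift mm [ 2.1 -6.2 -0.9]
```

View pics/s28.png

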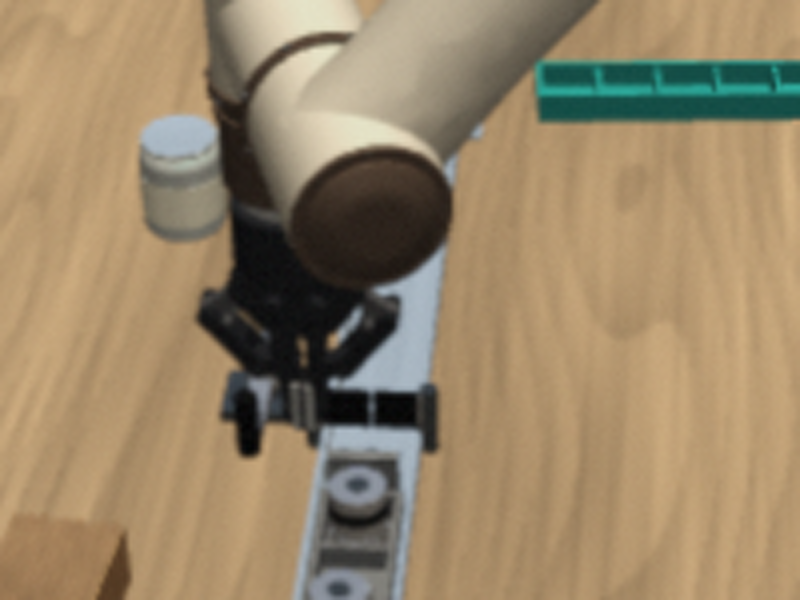

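>>> send_rows:
  deltas:
    - [0, 0.001, -0.002, 0, -0.005, 0, 0.0]
    - [0, 0.001, -0.002, 0, -0.006, 0, 0.0]
    - [0, 0, 0, 0, -0.007, 0.001, 0.0]
    - [0, 0, 0, 0, -0.007, 0.001, 0.0]
    - [0, 0, 0, 0, -0.007, 0.001, 0.0]

```text
clock: 29.85
eef_pos: [624.3, 57.1, 42.8]
eef_rot: [[-0.008, -1.0, -0.018], [-0.002, -0.018, 1.0], [-1.0, 0.008, -0.002]]
wrist_force: [-2.4, -2.0, 0.1]
gripper_width: -0.003
```

Run:
```python
from w import *
im=grab_frame("side"); crop(im,230,170,430,320,4,"pics/s29.png"); want(652,55,40)
```

```text
t=29.90 pos [626.2  57.4  42.9] F [ 0.8 -1.7 -0.4] g -0.3 | turn [ 0.0007 -0.0014 -0.0057] shift mm [  2.8 -25.8  -2.9]
```

View pics/s29.png

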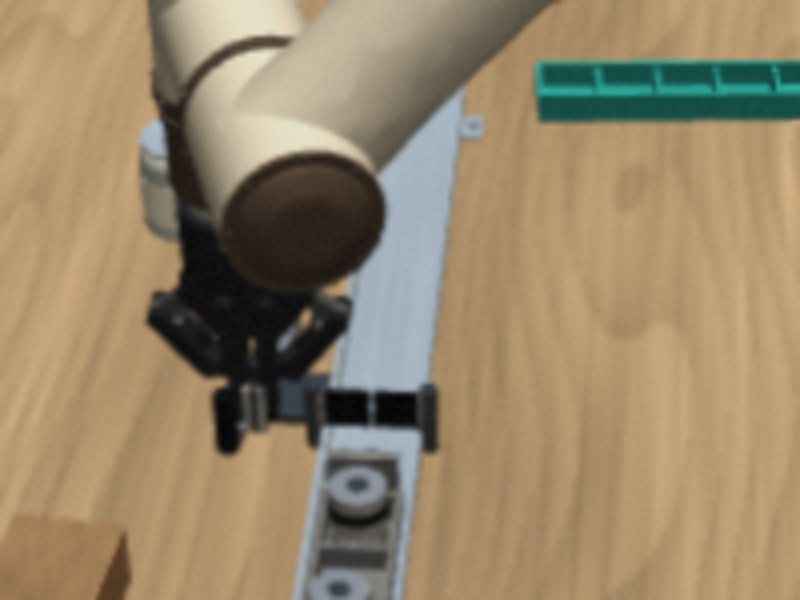

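>>> send_rows:
  deltas:
    - [0, 0, -0.002, 0.001, -0.007, 0.0, 0.0]
    - [0, 0, -0.001, 0.001, -0.007, 0, 0.0]
    - [0, 0, 0, 0, -0.007, -0.001, 0.0]
    - [0, 0, 0, 0, -0.007, -0.002, 0.0]
    - [0, 0, 0, 0, -0.006, -0.003, 0.0]

```text
clock: 30.32
eef_pos: [663.1, 52.7, 41.3]
eef_rot: [[-0.003, -1.0, -0.019], [-0.0, -0.019, 1.0], [-1.0, 0.003, -0.0]]
wrist_force: [-1.0, 2.4, 0.4]
gripper_width: -0.002
```

Run:
```python
from w import *
im=grab_frame("side"); crop(im,230,170,430,320,4,"pics/s30.png"); want(672,45,40)
```

```text
t=30.37 pos [664.4  52.   41.3] F [-0.   0.3 -0.7] g -0.0 | turn [ 0.0004 -0.0006 -0.0014] shift mm [ 1.3 -7.5 -7.1]
```

View pics/s30.png

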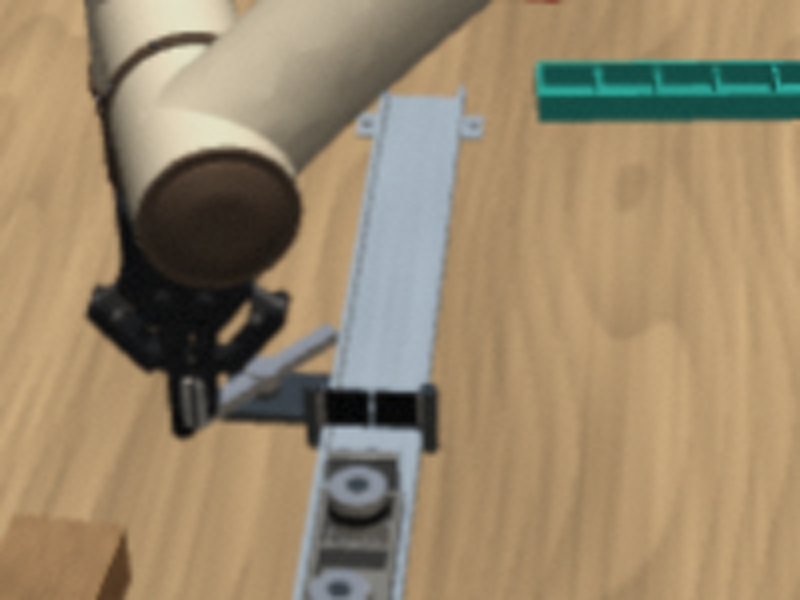

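>>> send_rows:
  deltas:
    - [0, 0, 0, 0, -0.005, -0.004, 0.0]
    - [0, 0, 0, 0, -0.005, -0.005, 0.0]
    - [0, 0, 0, 0, -0.005, -0.006, 0.0]
    - [0, 0, 0, 0, -0.004, -0.006, 0.0]
    - [0, 0, 0, 0, -0.004, -0.006, 0.0]
    - [0, 0, 0, 0, -0.003, -0.006, 0.0]

```text
clock: 30.87
eef_pos: [692.9, 17.8, 41.0]
eef_rot: [[-0.003, -1.0, -0.019], [0.0, -0.019, 1.0], [-1.0, 0.003, 0.001]]
wrist_force: [-2.1, 2.8, 0.5]
gripper_width: -0.005
```

Run:
```python
from w import *
im=grab_frame("side"); crop(im,230,170,430,320,4,"pics/s31.png"); want(702,5,40)
```

```text
t=30.92 pos [693.7  16.6  41. ] F [ 0.3  0.5 -0.7] g -0.1 | turn [-0.      0.0002 -0.0019] shift mm [  1.   -8.1 -11.7]
```

View pics/s31.png

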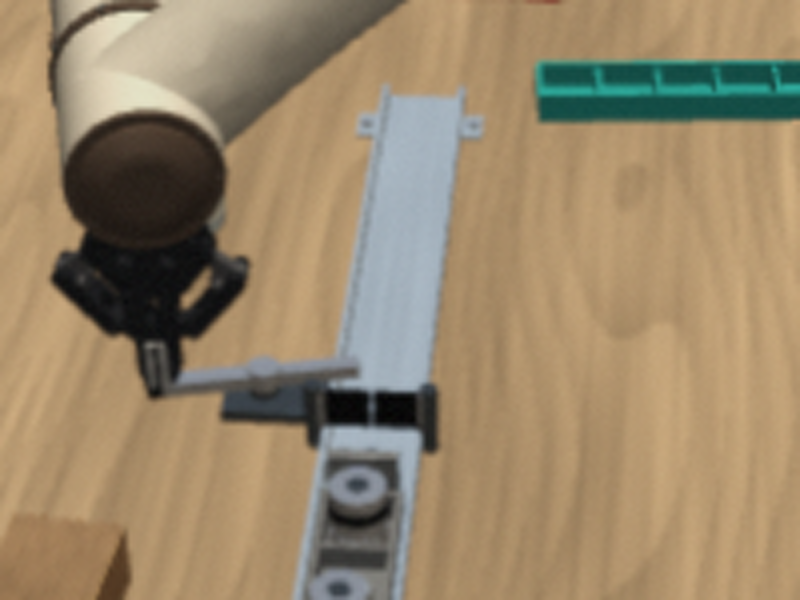

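>>> send_rows:
  deltas:
    - [0, 0, 0, 0, -0.003, -0.006, 0.0]
    - [0, 0, 0, 0, -0.003, -0.006, 0.0]
    - [0, 0, 0, 0, -0.001, -0.004, 0.0]
    - [0, 0, 0, 0, 0, -0.003, 0.0]

```text
clock: 31.25
eef_pos: [701.3, 3.2, 41.0]
eef_rot: [[-0.001, -1.0, -0.017], [0.011, -0.017, 1.0], [-1.0, 0.001, 0.011]]
wrist_force: [-4.3, 14.7, 1.7]
gripper_width: 0.002
```

Run:
```python
from w import *
want(702,0,40); im=grab_frame("side"); crop(im,230,170,430,320,4,"pics/s32.png"); want(702,0,40)
```

```text
t=31.25 pos [701.3   3.2  41. ] F [-4.3 14.7  1.7] g 0.1 | turn [-0.0013  0.0107 -0.0009] shift mm [ 1.  -0.7 -3.2]
t=31.30 pos [701.3   3.2  41. ] F [-5.  13.1  1.5] g 0.1 | turn [-0.0013  0.0108 -0.0007] shift mm [ 1.  -0.7 -3.2]
```

View pics/s32.png

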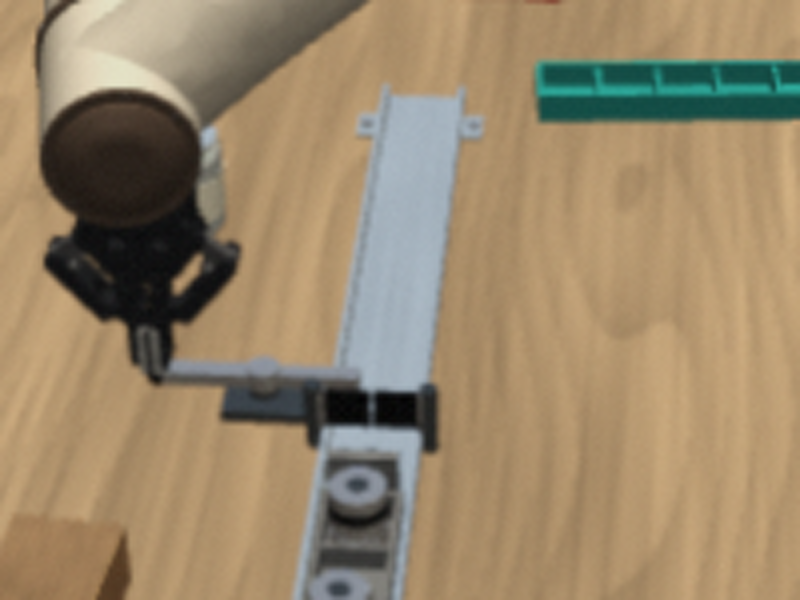

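At the locked stop (14 N, lever perpendicular to the lane). Back off, rise, and check.

>>> send_rows:
  deltas:
    - [0, 0.004, 0, 0, 0, 0.008, 0.0]
    - [0, 0.003, 0, 0, 0, 0.008, 0.0]
    - [0, 0, 0, -0.02, 0, 0.003, 0.0]
    - [0, 0, 0, -0.03, 0, 0, 0.0]
    - [0, 0, 0, -0.035, 0.01, 0, 0.0]
    - [0, 0, 0, -0.035, 0.03, 0.0, 0.0]
    - [0, 0, 0, -0.02, 0.035, 0.01, 0.0]
    - [0, 0, 0, -0.01, 0.035, 0.02, 0.0]
    - [0, 0, 0, 0, 0.03, 0.02, 0.0]
    - [0, 0, 0, 0, 0.02, 0.01, 0.0]

```text
clock: 32.13
eef_pos: [548.9, 78.0, 195.7]
eef_rot: [[0.02, -1.0, -0.015], [-0.003, -0.015, 1.0], [-1.0, -0.02, -0.003]]
wrist_force: [-0.1, 0.6, -0.3]
gripper_width: 0.002
```

Run:
```python
from w import *
grab_frame("side"); c,im=snap("w33"); want(560,60,180)
im=grab_frame("scene"); cv2.imwrite("pics/sc33.png",im[:,:,::-1])
im=grab_frame("side"); cv2.imwrite("pics/s33.png",im[:,:,::-1])
```

```text
t=32.23 pos [548.4  78.1 196. ] F [ 1.  -0.3 -0.6] g -0.1 | turn [-0.0007 -0.0033  0.0197] shift mm [ 16.3 -11.  -18.2]
```

View pics/w33.png

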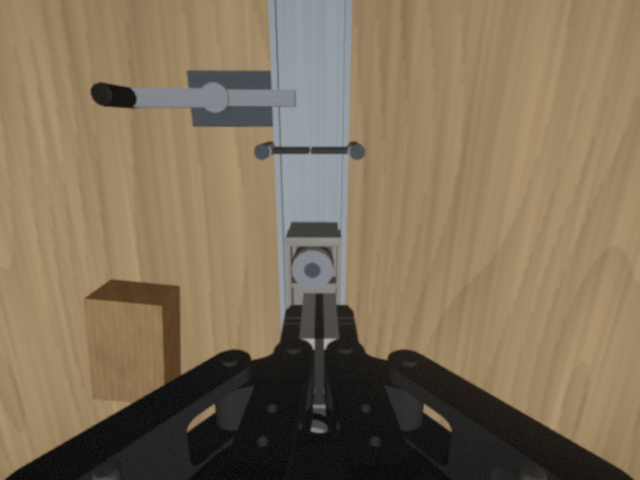

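View pics/sc33.png

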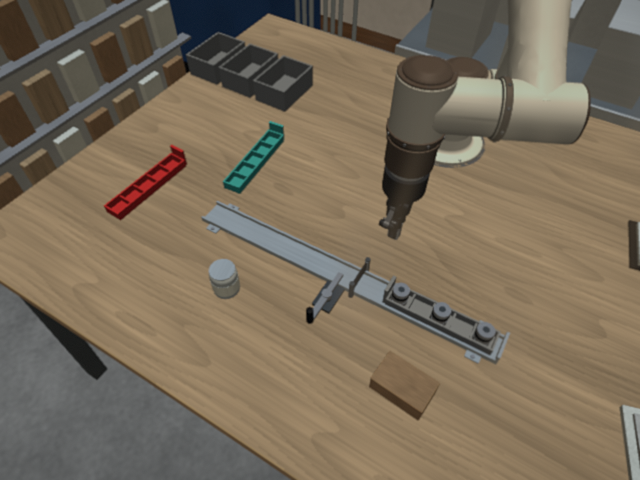

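View pics/s33.png

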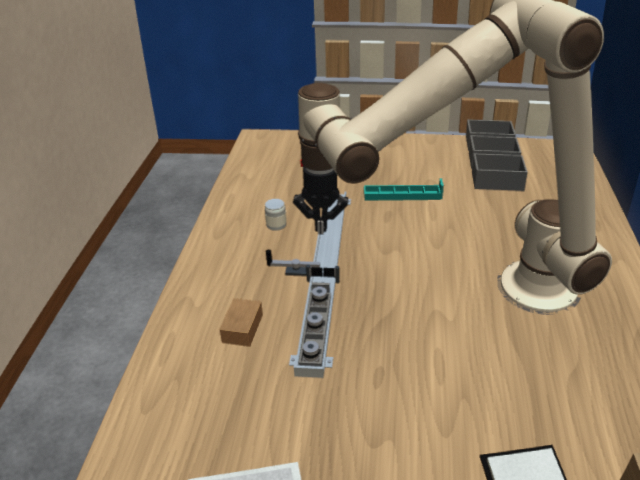

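Run:
```python
from w import *
c=load("w33"); p=cast(c,[(215,97.5),(296,98.5)],28); d=p[0]-p[1]; print(p.round(1),"lever angle rel lane",np.arctan2(d[1],d[0])-0.018)
f=cast(c,[(310,149)],45); print("flap joint",f.round(1)); print("tab rear top",cast(c,[(289,236),(340,236)],54).round(1))
g=cast(c,[(98,95)],63); print("post",g.round(1))
print(finish_job())
```

```text
[[633.6 -16.4  28. ]
 [569.5 -16.8  28. ]] lever angle rel lane -0.011855759940139644
flap joint [[557.4  20.5  45. ]]
tab rear top [[573.6  88.9  54. ]
 [532.2  88.   54. ]]
post [[705.4 -14.4  63. ]]
the job is handed in; nothing more can be done
None
```

The job is done and handed in after about 32 s of robot time.

**What I did**
- Three door stops were on the counter. I stood one in each of pockets 1, 3 and 5 of the grey tray, with the bar still across the lane.
- I swung the lever to its open stop, which I felt at about 8 N.
- I pushed the tray by its tab through the flaps with the shut fingers.
- I swung the lever back to its locked stop, which I felt at about 14 N, and moved the arm clear above the lane.

**Last checks**
- **Stops:** all three are upright in the tray, and none are left on the counter.
- **Flaps:** they are shut behind the tray. The back of its tab is about 76 mm past the lane origin, clear of the flaps' 43 mm reach.
- **Bar:** it measures about −0.01 rad, which is locked within measuring error.
- **Bystanders:** the tin and the carton have not moved, judged by eye from the pictures.

**Disagreements**
- The bar started at about 0.25 rad rather than at 0, though its tongue was still across the lane.
- My first stop positions, from the fixed cameras, were up to about 13 mm off the wrist camera's. I used the wrist camera's values, and they matched the later closer views.
- No check failed, and I saw no grip slip and no knocked stop.

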